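# Make up the stamping kit and the school kit

## Robot

A 6-joint arm with a two-finger parallel gripper is mounted at the origin on a cart in front of the work surface, level with it; the furniture and walls round the work are solid. World frame = base frame: x ahead of the robot, y to its left, z up, the work surface at z = 0. Lengths are in mm, angles in degrees, forces in N, time in s.
With the tool pointing down it reaches from about 325 to 900 mm from the base axis. Payload 3.5 kg.
Tool frame: the origin (TCP) lies on the centre line of the jaws, within the pads' length; the fingertips stand 14 mm ahead of it and the grasp point (between the pads) lies 5 mm behind it; x points along the fingers, z is the direction in which the jaws open and shut, and the axes are right-handed (so a half turn about x gives the same grasp; the last joint's range is limited). The gripper opens to 85 mm and grips with 20 to 120 N. Pads are 22 mm wide; open, the fingers measure 114 mm over their backs; the gripper's body (76 mm by 85 mm) begins 54 mm behind the grasp point. The pads swing forward as they close: fully open they stand 13 mm farther back than shut.
Start: joints at [-72.101, 15.837, -1.513, 72.651, 0, 84.076], TCP at [252.439, -571.748, 245.313] pointing down, gripper open.
Joint ranges: [-178.77, 178.77], [-48.84, 107.48], [-61.69, 71.31], [-111.58, 123.2], [-90, 87.43], [-180, 180]. Speed limits (degrees/s): [147.25, 147.25, 180, 180, 180, 180].

## Interface

Orientations are given as [roll, pitch, yaw] about the fixed x, y, z axes, in that order (R = Rz(yaw) Ry(pitch) Rx(roll)).
In Python, from bench import arm, eyes gives the robot as it stands.
- The arm moves only by the shell command python3 -m jog 'ROWS' [OPENING] [FORCE]. ROWS is JSON, a list of rows, each a list of 2 entries, a list of its own where there are three numbers: the shift along the tool's x, y, z normalised to -1 to 1, where 1 is 0.02 m, then the turn, a rotation vector about the tool's x, y, z normalised to -1 to 1, where 1 is 6 degrees. In form: [[[dx, dy, dz], [ax, ay, az]], ...]. A call has 1 to 12 rows; each row shifts and turns the commanded pose from where the row before left it, along the tool's axes as they then stand; what a row does not reach is not made up. A row lasts 1/8 s, in which the tool goes at most 62.5 mm and 10.7 degrees, less where a joint would pass 70% of its speed; a pose out of reach is approached as far as the arm can. A call with a number of a shift or a turn outside -1 to 1 is refused whole. A call with a gripper value outside its range is refused whole. OPENING is the closure, from 0 (fully open) to 1 (shut), set as the call begins (- or left out, the last holds). The fingers move at their own pace and stop on an object; FORCE is the grip in N (left out, the last holds). Time passes only in rows, so rows that do not move let the fingers close. It gives the time, the measured TCP pose, the force and the opening at its end, in the units of the state.
- arm.state(): the state, without advancing time (a new reading comes with each control period).
- eyes.read_camera(name): name is "scene" or "side" or "wrist"; returns (picture, depth): 420x560x3 uint8, red, green, blue; 420x560 float32, mm along the optical axis (not along the pixel's ray), 0 where there is no reading.
- eyes.camera_info(name): a dict with "fovy" (degrees; the focal length in pixels is half the picture's height over the tangent of half this angle, whatever the lens; pixels are square), "cx", "cy" (the principal point, pixels), "position" and "attitude" of the camera in the world. Camera axes: x right, y up, looking along -z (the intrinsics and any distortion apply to the point x, -y, -z); pixel columns grow to the right and rows downward; lengths in mm; the calibration is good to about 2 mm. A picture is of the moment at which its call begins: read the wrist's pose just before it. camera_info takes no time and is no camera call; for the wrist camera it gives the pose at the moment of the call.
- arm.job_done(): hands the job in, once; it reports no verdict.
The state is a dict: "clock": time; "joints": joint angles; "joint_vel": joint speeds; "joint_torque": joint torques, N m; "tool_pos": TCP position; "eef_rot": TCP orientation; "contact_force": force on the tool from outside, world axes, zero at the start; "moment": the same for the moment, N m; "gripper_width": finger opening in mm.
Only numpy, scipy, OpenCV 4.12 (cv2) and the standard library are available. Lean on these libraries where they do the work, as an engineer would, in place of code of your own. Each camera call takes 0.05 s, during which the arm holds its last target.

## Task

Make up two desk kits from the stock lying on the near side of the desk, between the trays and the robot. In the brown wooden tray: the ink pad flat in the large compartment with the rubber stamp standing upright on the middle of its lid, and the memory stick flat in the small compartment. In the green tray: the eraser flat in the large compartment and the glue stick standing upright in the small one; leave the binder clip, the mouse and the stapler alone, and ignore the look-alikes far to the right by the stair.

Things in the scene. Friction and masses are not known exactly. Their poses are not given: they have to be found in the camera images.
- wood_tray: Brown wooden desk tray, fixed, 130 (x) x 212 (y) x 20 mm high, yaw within 0.2 of 0. Origin: centre of the underside; blank label holder on the -x face. Walls and floor 4 mm thick. A divider 4 mm thick, 18 mm high, along x at y -18 mm, makes a large compartment, 122 x 118 mm, centre x 0, y +43 mm, and a small one, 122 x 82 mm, centre x 0, y -61 mm; inner floor at z 4 mm. For the stamping kit.
- green_tray: Green painted desk tray, fixed, 130 (x) x 212 (y) x 20 mm high, yaw within 0.2 of 0. Origin: centre of the underside; blank label holder on the -x face. Walls and floor 4 mm thick. A divider 4 mm thick, 18 mm high, along x at y -18 mm, makes a large compartment, 122 x 118 mm, centre x 0, y +43 mm, and a small one, 122 x 82 mm, centre x 0, y -61 mm; inner floor at z 4 mm. For the school kit.
- ink_pad: Flat black tin ink pad with a dark red panel on its shut lid, 59 (x) by 90 (y) by 12 mm high, 60 g; the lid does not open. Origin at the centre of its underside, z up. Take it across its 59 mm width, along its x. At the start it lies flat on the desk, lid up.
- rubber_stamp: Rubber stamp with a turned brown wooden handle, standing upright, 72 mm high, 40 g. Foot 22 (x) by 38 (y) mm and 13 mm high, neck about 24 mm thick above it, round knob 32 mm thick from 35 mm up to the top. Origin at the centre of the underside of its foot, z up.
- memory_stick: Teal memory stick with a bare metal plug, lying flat, 18 (x) by 53 (y) by 9 mm high, 11 g. Origin under the middle of its length, z up; the 18 mm wide body reaches from y = -14 to +27 mm, the plug (12 mm wide) from -27 to -14 mm. Take the body across its x, at about y = +6 mm.
- eraser: Blue and white eraser, lying flat, 22 (x) by 46 (y) by 13 mm high, 20 g. Origin at the centre of its underside, z up. Take it across its 22 mm width, along its x.
- glue_stick: Red and white glue stick, a cylinder 26 mm thick and 90 mm high standing upright, 35 g. Origin at the centre of its underside, z up.
- binder_clip: Black binder clip, 38 x 32 x 20 mm, lying at the right end of the stock. It belongs to no kit: leave it alone. Origin at the middle of its underside.
- mouse: Black computer mouse, 108 x 60 x 36 mm, to the right of the trays. Leave it alone. Origin at the centre of its underside.
- stapler: Teal and black stapler, 36 x 138 x 40 mm, to the left of the trays. Leave it alone. Origin at the centre of its underside.
Not all that is in view belongs to the job. What is shaped like the rubber_stamp but blue or orange is not meant.

How it is judged:
By the outcome, as a careful person would: the job done as asked, in the order asked, and still so for the second after the job is handed in, with the robot touching nothing.
It also fails if it takes over 128 s, if anything falls off the work surface, if the arm or the gripper's body presses on something with over 40 N, if the wrist force passes 120 N, or if a joint passes its speed limit or range.

## Working session

There is one attempt and no reset: what is moved stays moved. The work goes in short steps, Python scripts to look and compute and a shell command to move; the robot and the scene stay as the last step left them, time stands still between calls to the robot, and variables do not carry over. Pictures are saved under pics/ and viewed, and the job is handed in when it is done.

```bash
ls; mkdir -p pics; python3 - <<'E'
from bench import arm, eyes
import cv2,numpy as np
print(arm.state())
for n in("scene","side","wrist"):
    i=eyes.camera_info(n);p,d=eyes.read_camera(n)
    print(n,i, (d>0).mean())
    cv2.imwrite(f"pics/{n}0.png",p[:,:,::-1]);np.savez(f"pics/{n}0.npz",p=p,d=d)
E
```

```text
pics
{'clock': 0.0, 'joints': array([-7.20986685e+01,  1.58807171e+01, -1.59738624e+00,  7.26501764e+01,
        2.00645105e-03,  8.40751636e+01]), 'joint_vel': array([ 0.03153146,  0.09925496, -0.04384075,  0.03514364,  0.03378685,
        0.06216697]), 'joint_torque': array([ 3.70269863e-04, -4.45504153e+01,  2.95204800e+01,  1.62346865e-02,
        2.83125553e-05, -6.11243642e-07]), 'tool_pos': array([ 252.24425595, -571.03076738,  244.13676063]), 'eef_rot': array([173.17906244,  89.87170458, 107.0052281 ]), 'contact_force': array([-0.46328979,  0.12415406,  0.48938988]), 'moment': array([-0.01289587,  0.00419478,  0.00937445]), 'gripper_width': 85.85582160105804}
scene {'fovy': 42.85119100558087, 'cx': 284.4925309569487, 'cy': 210.4728191097765, 'position': array([-306.9998996 , -926.28469298,  648.21263105]), 'attitude': array([ 64.49094358,  -0.0707063 , -38.44198119])} 0.9959141156462585
side {'fovy': 44.397271327526305, 'cx': 276.4683108020286, 'cy': 210.498626951695, 'position': array([-255.50835534,  632.9604031 , 1179.76697781]), 'attitude': array([  38.87801903,   -0.81824095, -127.1680825 ])} 0.9961479591836735
wrist {'fovy': 58.10431771191599, 'cx': 277.16294205445257, 'cy': 212.4357895235815, 'position': array([ 321.08928471, -540.03716809,  373.57836478]), 'attitude': array([-17.35916858,   0.14051069, -66.1793869 ])} 0.9962117346938776
```

View pics/scene0.png

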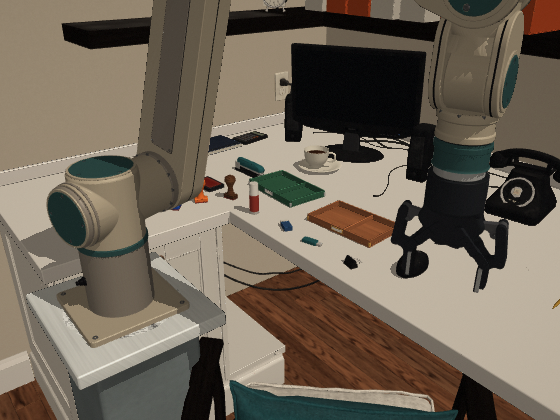

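View pics/side0.png

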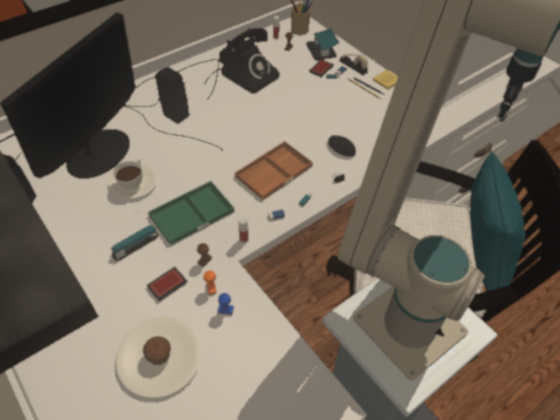

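View pics/wrist0.png

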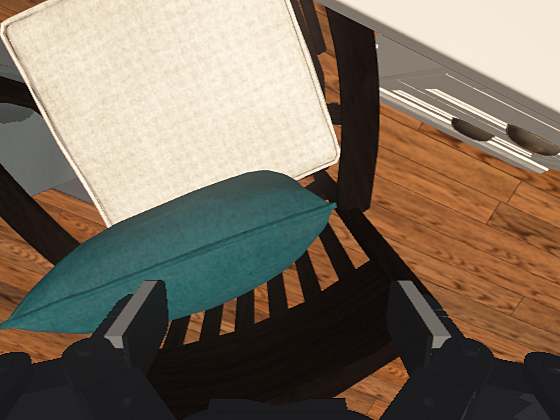

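```bash
cat > h.py <<'E'
import numpy as np,cv2
from scipy.spatial.transform import Rotation as R
def cam(info):
    f=210/np.tan(np.radians(info['fovy']/2))
    return f,info['cx'],info['cy'],np.array(info['position']),R.from_euler('xyz',info['attitude'],degrees=True).as_matrix()
def cloud(info,d):
    f,cx,cy,p,M=cam(info)
    v,u=np.mgrid[0:d.shape[0],0:d.shape[1]]
    c=np.stack([(u-cx)/f*d,-(v-cy)/f*d,-d],-1)
    return c@M.T+p
def ray(info,u,v,z):
    f,cx,cy,p,M=cam(info)
    r=M@np.array([(u-cx)/f,-(v-cy)/f,-1.]);return p+r*(z-p[2])/r[2]
def proj(info,P):
    f,cx,cy,p,M=cam(info)
    c=(np.atleast_2d(P)-p)@M
    return np.stack([cx+f*c[:,0]/-c[:,2],cy-f*c[:,1]/-c[:,2]],-1)
E
python3 - <<'E'
from bench import eyes
from h import *
for n in('side','scene'):
    i=eyes.camera_info(n);z=np.load(f'pics/{n}0.npz');X=cloud(i,z['d'])
    if n=='side':
        for u,v in [(200,160),(300,120),(240,270),(120,280),(290,205),(190,210),(275,168),(167,283),(204,250),(243,225),(277,214),(305,200),(340,178),(342,146),(135,242)]: print((u,v),X[v,u].round(1))
    else:
        for u,v in [(300,200),(330,190),(350,222),(291,188),(231,186),(254,195),(286,225),(312,241),(350,262)]: print((u,v),X[v,u].round(1))
i=eyes.camera_info('side');z=np.load('pics/side0.npz');X=cloud(i,z['d'])
c=z['p'][110:330,90:380];cv2.imwrite('pics/sidecrop.png',cv2.resize(c,None,fx=2.7,fy=2.7,interpolation=cv2.INTER_CUBIC)[:,:,::-1])
E
```

```text
(200, 160) [800.7 116.6   1.8]
(300, 120) [ 7.628e+02 -2.617e+02 -3.000e-01]
(240, 270) [384.1 249.6   5.2]
(120, 280) [548.7 520.    2.5]
(290, 205) [483.6   1.2   2.6]
(190, 210) [638.6 250.7   8.5]
(275, 168) [631.3 -54.7   1.4]
(167, 283) [462.4 426.7   9.8]
(204, 250) [455.4 310.9  69.3]
(243, 225) [453.9 187.9  82.1]
(277, 214) [472.9  57.9  12.9]
(305, 200) [469.3 -44.3   7.1]
(340, 178) [ 468.9 -182.    15. ]
(342, 146) [ 557.4 -266.3   33.5]
(135, 242) [618.7 435.   24.7]
(300, 200) [603.3 147.2  10.5]
(330, 190) [734.6 161.4   2. ]
(350, 222) [627.4 -32.7   3. ]
(291, 188) [636.4 229.2  11.9]
(231, 186) [465.4 296.3  40.9]
(254, 195) [459.6 172.2  56.9]
(286, 225) [471.1  46.4  11.8]
(312, 241) [469.1 -59.2  10.4]
(350, 262) [ 467.9 -192.8   13.5]
```

View pics/sidecrop.png

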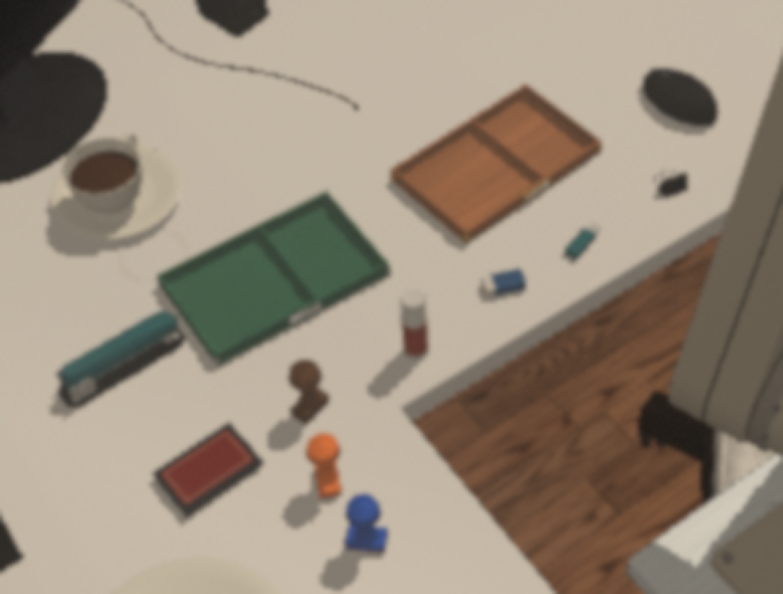

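```bash
cat > m.py <<'E'
from bench import eyes
from h import *
i=eyes.camera_info('side');z=np.load('pics/side0.npz');X=cloud(i,z['d']);p=z['p']
hsv=cv2.cvtColor(p,cv2.COLOR_RGB2HSV)
def obj(name,box,mask,h,mode='rect'):
    u0,v0,u1,v1=box
    m=np.zeros(mask.shape,np.uint8);m[v0:v1,u0:u1]=mask[v0:v1,u0:u1]*255
    n,l,s,_=cv2.connectedComponentsWithStats(m);k=1+np.argmax(s[1:,4]);m=(l==k)
    c,_=cv2.findContours(m.astype(np.uint8),0,2);c=max(c,key=cv2.contourArea)[:,0]
    W=np.array([ray(i,a,b,h)[:2] for a,b in c],np.float32)
    r=cv2.minAreaRect(W);print(name,s[k,4],'centre',np.round(r[0],1),'size',np.round(r[1],1),'ang',round(r[2],1))
Z=X[:,:,2]
H,S,V=hsv[...,0],hsv[...,1],hsv[...,2]
obj('pad',(140,260,190,305),(V<110),12)
obj('padred',(140,260,190,305),(S>110)&((H<12)|(H>165)),12)
obj('green',(140,170,240,250),(S>70)&(H>50)&(H<90),15)
obj('wood',(230,135,320,205),(S>90)&(H<20),15)
obj('eraser',(262,203,292,225),(S>80)&(H>100)&(H<130),13)
obj('stick',(295,190,315,210),(S>50)&(H>75)&(H<110),9)
for n,b,lo in (('stampknob',(190,235,220,270),50),('glue',(230,210,255,245),75)):
    u0,v0,u1,v1=b;q=X[v0:v1,u0:u1].reshape(-1,3);q=q[q[:,2]>lo];print(n,len(q),q.mean(0),q.min(0),q.max(0))
E
python3 m.py
```

```text
pad 283 centre [460.3 428.9] size [61.2 90.2] ang 3.9
padred 440 centre [464.2 427.4] size [44.8 77. ] ang 3.5
green 149 centre [593.8 296.4] size [63.4 44.6] ang 63.9
wood 2173 centre [620.9 -41.1] size [135.4 215.7] ang 5.3
eraser 32 centre [472.6  54.4] size [23.3 14.1] ang 71.1
stick 33 centre [470.3 -42.4] size [ 9.3 33.2] ang 14.5
stampknob 120 [451.67099667 316.16043786  84.55710213] [-255.50835534  295.1523667    51.45125153] [ 479.99733516  632.9604031  1179.76697781]
glue 84 [426.48009878 205.50521413 139.67440105] [-255.50835534  170.85831387   75.13554047] [ 475.14660933  632.9604031  1179.76697781]
```

```bash
cat > go.py <<'E'
# usage: go.py x y z jawyaw(world angle of tool z, deg)  -> delta in row units (pointing-down)
import sys
from bench import arm
from h import *
s=arm.state();M=R.from_euler('xyz',s['eef_rot'],degrees=True).as_matrix()
print('t',round(s['clock'],2),'pos',s['tool_pos'].round(1),'j',s['joints'].round(0),'w',round(s['gripper_width'],1))
print('tool x',M[:,0].round(3),'y',M[:,1].round(3),'z',M[:,2].round(3))
if len(sys.argv)>4:
    x,y,z,a=map(float,sys.argv[1:5])
    zz=np.array([np.cos(np.radians(a)),np.sin(np.radians(a)),0]);xx=np.array([0,0,-1.]);T=np.stack([xx,np.cross(zz,xx),zz],1)
    rv=R.from_matrix(M.T@T).as_rotvec(degrees=True)
    d=np.array([x,y,z])-s['tool_pos']
    print('turn units',(rv/6).round(3),'shift now-frame',(M.T@d/20).round(3),'shift target-frame',(T.T@d/20).round(3))
E
python3 go.py 461 428 250 3.7; python3 go.py 461 428 250 183.7
```

```text
t 0.15 pos [ 252.3 -571.2  244.4] j [-72.  16.  -2.  73.   0.  84.] w 85.1
tool x [-0.001  0.002 -1.   ] y [0.915 0.404 0.   ] z [ 0.404 -0.915 -0.002]
turn units [-11.646  -0.014  -0.012] shift now-frame [ -0.201  29.726 -41.488] shift target-frame [-0.282 49.182 13.639]
t 0.15 pos [ 252.3 -571.2  244.4] j [-72.  16.  -2.  73.   0.  84.] w 85.1
tool x [-0.001  0.002 -1.   ] y [0.915 0.404 0.   ] z [ 0.404 -0.915 -0.002]
turn units [ 1.8354e+01 -1.3000e-02  1.5000e-02] shift now-frame [ -0.201  29.726 -41.488] shift target-frame [ -0.282 -49.182 -13.639]
```

```bash
python3 -m jog '[[[0,0.79,-0.62],[-0.97,0,0]],[[0,0.85,-0.53],[-0.97,0,0]],[[0,0.9,-0.44],[-0.97,0,0]],[[0,0.94,-0.34],[-0.97,0,0]],[[0,0.97,-0.24],[-0.97,0,0]],[[0,0.99,-0.14],[-0.97,0,0]],[[0,1,-0.03],[-0.97,0,0]],[[0,1,0.07],[-0.97,0,0]],[[0,0.98,0.17],[-0.97,0,0]],[[0,0.96,0.28],[-0.97,0,0]],[[0,0.93,0.37],[-0.97,0,0]],[[0,0.88,0.47],[-0.97,0,0]]]' 0 40; python3 go.py 490 -100 245 3.7
```

```text
clock: 1.65
tool_pos: [369.6, -361.3, 245.0]
eef_rot: [122.9, 90.0, 126.8]
contact_force: [-0.3, -0.3, -0.2]
gripper_width: 85.9
t 1.65 pos [ 369.6 -361.3  245. ] j [-52.   5. -15.  70.   0.  35.] w 85.9
tool x [-0.     0.001 -1.   ] y [-0.067  0.998  0.001] z [ 0.998  0.067 -0.   ]
turn units [ 0.026 -0.004 -0.006] shift now-frame [3.0000e-03 1.2633e+01 6.8860e+00] shift target-frame [-2.0000e-03  1.2651e+01  6.8520e+00]
```

```bash
python3 -m jog '[[[0,1,0.57],[0,0,0]],[[0,1,0.57],[0,0,0]],[[0,1,0.57],[0,0,0]],[[0,1,0.57],[0,0,0]],[[0,1,0.57],[0,0,0]],[[0,1,0.57],[0,0,0]],[[0,1,0.57],[0,0,0]],[[0,1,0.57],[0,0,0]],[[0,1,0.57],[0,0,0]],[[0,1,0.57],[0,0,0]],[[0,1,0.57],[0,0,0]],[[0,1,0.57],[0,0,0]]]'; cat > look.py <<'E'
import sys,json
from bench import eyes
from h import *
n=sys.argv[1];cn=sys.argv[2] if len(sys.argv)>2 else 'wrist'
i=eyes.camera_info(cn);p,d=eyes.read_camera(cn)
np.savez(f'pics/{n}.npz',p=p,d=d,**i);cv2.imwrite(f'pics/{n}.png',p[:,:,::-1])
E
python3 look.py w1
```

```text
clock: 3.15
tool_pos: [490.7, -113.1, 245.0]
eef_rot: [151.9, 90.0, 155.6]
contact_force: [0.5, 0.3, -0.3]
gripper_width: 85.6
```

View pics/w1.png

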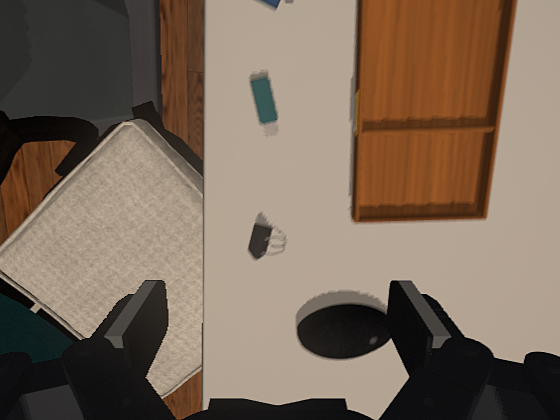

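```bash
python3 -m jog '[[[0,1,0],[0,0,0]],[[0,1,0],[0,0,0]],[[0,1,0],[0,0,0]],[[0,1,0],[0,0,0]],[[0,1,0],[0,0,0]],[[0,1,0],[0,0,0]],[[0,1,0],[0,0,0]],[[0,1,0],[0,0,0]],[[0,1,0],[0,0,0]]]';python3 look.py w2; python3 -m jog '[[[0,1,0],[0,0,0]],[[0,1,0],[0,0,0]],[[0,1,0],[0,0,0]],[[0,1,0],[0,0,0]],[[0,1,0],[0,0,0]],[[0,1,0],[0,0,0]],[[0,1,0],[0,0,0]],[[0,1,0],[0,0,0]],[[0,1,0],[0,0,0]]]';python3 look.py w3;python3 -m jog '[[[0,1,0],[0,0,0]],[[0,1,0],[0,0,0]],[[0,1,0],[0,0,0]],[[0,1,0],[0,0,0]],[[0,1,0],[0,0,0]],[[0,1,0],[0,0,0]],[[0,1,0],[0,0,0]],[[0,0.5,0],[0,0,0]]]';python3 look.py w4; python3 go.py
```

```text
clock: 4.32
tool_pos: [478.3, 66.5, 245.2]
eef_rot: [172.0, 90.0, 175.6]
contact_force: [-0.4, -0.3, 0.2]
gripper_width: 85.6
clock: 5.5
tool_pos: [467.2, 245.7, 245.2]
eef_rot: [-143.0, 90.0, -139.3]
contact_force: [-0.1, -0.3, 0.0]
gripper_width: 85.2
clock: 6.55
tool_pos: [458.0, 396.4, 245.2]
eef_rot: [-113.2, 90.0, -109.5]
contact_force: [-0.3, 0.8, -0.0]
gripper_width: 85.3
t 6.6 pos [458.  397.1 245.2] j [ 35.  14.  -4.  72.   0. 121.] w 85.3
tool x [ 0.     0.001 -1.   ] y [-0.065  0.998  0.001] z [0.998 0.065 0.   ]
```

```bash
python3 -c "
import cv2,numpy as np
a=[cv2.resize(cv2.imread(f'pics/w{k}.png'),(400,300)) for k in (1,2,3,4)]
cv2.imwrite('pics/mont.png',np.vstack([np.hstack(a[:2]),np.hstack(a[2:])]))"
```

```text
(no output)
```

View pics/mont.png

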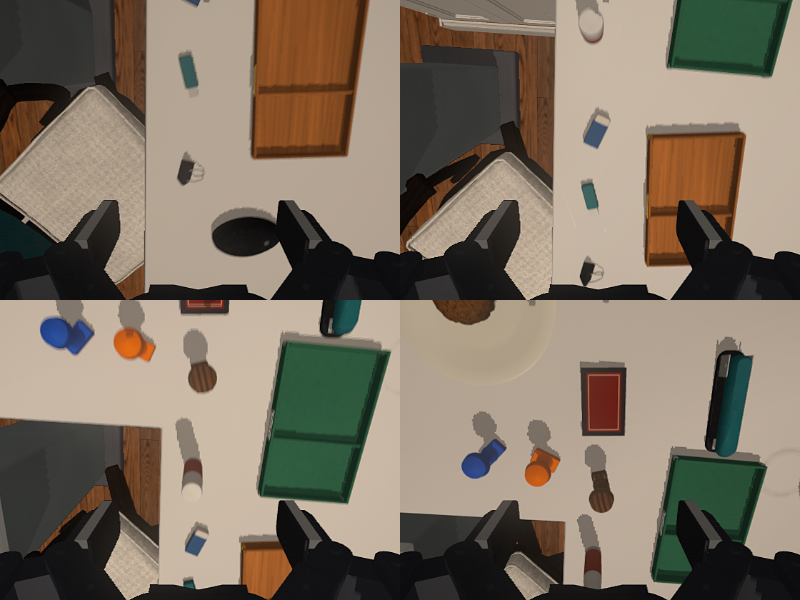

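```bash
cat > m2.py <<'E'
from h import *
def load(n):
    z=np.load(f'pics/{n}.npz');i={k:z[k] for k in('fovy','cx','cy','position','attitude')}
    return i,z['p'],z['d'],cloud(i,z['d']),cv2.cvtColor(z['p'],cv2.COLOR_RGB2HSV)
def blob(i,mask,h,box,name,show=True):
    # box = world x0,x1,y0,y1 given through cloud mask beforehand
    n,l,s,_=cv2.connectedComponentsWithStats(mask.astype(np.uint8));k=1+np.argmax(s[1:,4]);m=(l==k)
    c,_=cv2.findContours(m.astype(np.uint8),0,2);c=max(c,key=cv2.contourArea)[:,0]
    W=np.array([ray(i,a,b,h)[:2] for a,b in c],np.float32);r=cv2.minAreaRect(W)
    print(name,s[k,4],np.round(r[0],1),np.round(r[1],1),round(r[2],1));return m
def inb(X,x0,x1,y0,y1): return (X[...,0]>x0)&(X[...,0]<x1)&(X[...,1]>y0)&(X[...,1]<y1)
if __name__=='__main__':
    i,p,d,X,h=load('w4');H,S,V=h[...,0],h[...,1],h[...,2]
    B=inb(X,400,525,355,500)
    print('table z',np.median(X[...,2][inb(X,520,540,480,540)]))
    blob(i,B&(X[...,2]>6),12,0,'pad depth')
    blob(i,B&(S>150)&((H<12)|(H>165))&(V>60),12,0,'pad red')
    for w in('w3','w4'):
        i,p,d,X,h=load(w);H,S,V=h[...,0],h[...,1],h[...,2]
        B=inb(X,430,500,270,345)
        q=X[B&(X[...,2]>60)];print(w,'knob',len(q),q.min(0),q.max(0),q.mean(0))
        q=X[B&(X[...,2]>5)&(X[...,2]<16)];print('foot',len(q),q.min(0) if len(q) else 0,q.max(0)if len(q) else 0)
        B=inb(X,420,500,130,230)
        q=X[B&(X[...,2]>83)];print(w,'glue top',len(q),q.min(0) if len(q) else 0,q.max(0) if len(q) else 0)
    for w in('w2','w3'):
        i,p,d,X,h=load(w);H,S,V=h[...,0],h[...,1],h[...,2]
        B=inb(X,430,520,10,100);
        if (B&(X[...,2]>7)).sum()>50: blob(i,B&(X[...,2]>7),13,0,w+' eraser')
    for w in('w1','w2'):
        i,p,d,X,h=load(w);H,S,V=h[...,0],h[...,1],h[...,2]
        B=inb(X,430,520,-100,10);
        blob(i,B&(X[...,2]>4.5),9,0,w+' stick z'); blob(i,B&(S>80)&(H>75)&(H<110),9,0,w+' stick col')
    i,p,d,X,h=load('w3');H,S,V=h[...,0],h[...,1],h[...,2]
    blob(i,inb(X,530,760,80,400)&(X[...,2]>10)&(H>50)&(H<90)&(S>80)&(X[...,2]<30),20,0,'green rim')
    i,p,d,X,h=load('w2');H,S,V=h[...,0],h[...,1],h[...,2]
    blob(i,inb(X,530,760,-200,90)&(X[...,2]>10)&(X[...,2]<30)&(H<25),20,0,'wood rim')
E
python3 m2.py
```

```text
table z 0.8553447822599196
pad depth 14939 [700.8 206.2] [222.  187.1] 3.7
pad red 2964 [462.2 428.4] [37.9 69.7] 3.7
w3 knob 2115 [451.3837094  293.81955435  60.04787038] [482.92330019 325.08448676 374.49638077] [464.52415394 315.0358733  194.04289592]
foot 91 [451.97963603 289.4628933   11.11013201] [481.62649415 329.2583103   15.76881872]
w3 glue top 690 [450.71690274 171.01317696  83.03960151] [475.01896182 195.19116471  92.48276322]
w4 knob 884 [451.28751654 294.90489958  60.06962992] [482.79499653 325.46642606  73.62972763] [466.81777524 312.58477168  68.18067415]
foot 301 [452.09806742 300.75131712   5.00568477] [481.22471005 330.26532832  15.9886439 ]
w4 glue top 61 [455.64897157 190.50378675  83.00243535] [473.05115568 196.34363471  89.08781104]
w2 eraser 7824 [ 312. -149.] [116.5 188.9] 2.4
w3 eraser 754 [476.3  60.5] [48.7 23.7] 68.0
w1 stick z 3309 [ 324.4 -406.6] [91.5 88.2] 30.2
w1 stick col 667 [472.6 -42.7] [14.9 37.6] 16.5
w2 stick z 706 [473.7 -48.5] [18.5 53.7] 16.3
w2 stick col 465 [471.8 -42.5] [16.2 36.5] 16.7
green rim 5299 [628.1 253.1] [208.4 131.9] 88.5
wood rim 4062 [620.9 -41.6] [133.7 215.6] 5.5
```

```bash
cat > m3.py <<'E'
from m2 import *
def bev(out,names,x0=380,x1=720,y0=-180,y1=520):
    s=1.1;img=np.zeros((int((x1-x0)*s)+1,int((y1-y0)*s)+1,3),np.uint8)
    for n in names:
        i,p,d,X,h=load(n);ok=(d>0)&inb(X,x0,x1,y0,y1)&(X[...,2]>13)&(X[...,2]<26)
        q=X[ok];img[((x1-q[:,0])*s).astype(int),((y1-q[:,1])*s).astype(int)]=p[ok][:,::-1]
    cv2.imwrite(out,img)
bev('pics/bev.png',['w1','w2','w3','w4'])
for n,col,b in(('w3',(50,90),(530,720,100,380)),('w4',(50,90),(530,720,100,380)),('w2',(0,25),(530,720,-170,80)),('w1',(0,25),(530,720,-170,80))):
    i,p,d,X,h=load(n);H,S=h[...,0],h[...,1]
    m=(d>0)&inb(X,*b)&(H>=col[0])&(H<=col[1])&(S>70)
    q=X[m&(X[...,2]>17)&(X[...,2]<22)];
    if len(q)<20: continue
    # outer edges by binning
    def fit(a,bv,hi,lo,up):  # edge of coordinate a as function of b
        P=[]
        for t in np.arange(lo,up,5):
            k=(q[:,bv]>=t)&(q[:,bv]<t+5)
            if k.sum()>=2: P.append((t+2.5,np.percentile(q[k,a],97 if hi else 3)))
        P=np.array(P);c=np.polyfit(P[:,0],P[:,1],1)
        r=P[:,1]-np.polyval(c,P[:,0]);P=P[abs(r)<2*np.median(abs(r))+0.5];c=np.polyfit(P[:,0],P[:,1],1)
        return len(P),np.degrees(np.arctan(c[0])).round(2),c
    print(n,'bbox',q.min(0),q.max(0))
    yl,yh=np.percentile(q[:,1],[2,98]);xl,xh=np.percentile(q[:,0],[2,98])
    print(' xlow',fit(0,1,0,yl+15,yh-15)[:2],np.polyval(fit(0,1,0,yl+15,yh-15)[2],(yl+yh)/2),' xhigh',fit(0,1,1,yl+15,yh-15)[:2],np.polyval(fit(0,1,1,yl+15,yh-15)[2],(yl+yh)/2),(yl+yh)/2)
    print(' ylow',fit(1,0,0,xl+15,xh-15)[:2],np.polyval(fit(1,0,0,xl+15,xh-15)[2],(xl+xh)/2),' yhigh',fit(1,0,1,xl+15,xh-15)[:2],np.polyval(fit(1,0,1,xl+15,xh-15)[2],(xl+xh)/2),(xl+xh)/2)
E
python3 m3.py
```

```text
w3 bbox [562.7146834  147.21209587  17.00030813] [696.36555448 358.61349484  21.99556916]
 xlow (34, np.float64(1.3)) 565.2931550267065  xhigh (34, np.float64(1.43)) 693.3573078000802 252.96469001198273
 ylow (21, np.float64(-1.33)) 149.03392209041462  yhigh (21, np.float64(-1.38)) 356.8708768660674 629.4318017360149
w4 bbox [562.80017049 147.55297639  17.00023695] [696.59535692 359.16908854  21.98003312]
 xlow (36, np.float64(1.39)) 565.3038648836148  xhigh (33, np.float64(44.89)) 645.4072922113663 253.7240166742163
 ylow (20, np.float64(66.67)) 274.30685894916087  yhigh (21, np.float64(-1.29)) 357.48623309076305 629.3374017396529
w2 bbox [ 548.24733718 -152.99052902   17.00118788] [692.58851246  68.27076087  21.99892856]
 xlow (36, np.float64(-5.53)) 557.6104353754694  xhigh (38, np.float64(29.54)) 659.2981057315925 -41.954222805582745
 ylow (18, np.float64(44.82)) -124.1657113298736  yhigh (22, np.float64(5.6)) 62.826952988139865 619.8417269667775
w1 bbox [ 549.39996687 -152.8676135    17.00085168] [697.05835283  51.54358357  21.99411241]
 xlow (31, np.float64(-5.56)) 558.5552174772507  xhigh (30, np.float64(-5.6)) 688.5150507199521 -52.95455851995405
 ylow (21, np.float64(5.37)) -147.37372992054122  yhigh (20, np.float64(5.52)) -59.78655647277923 622.7117844045496
```

View pics/bev.png

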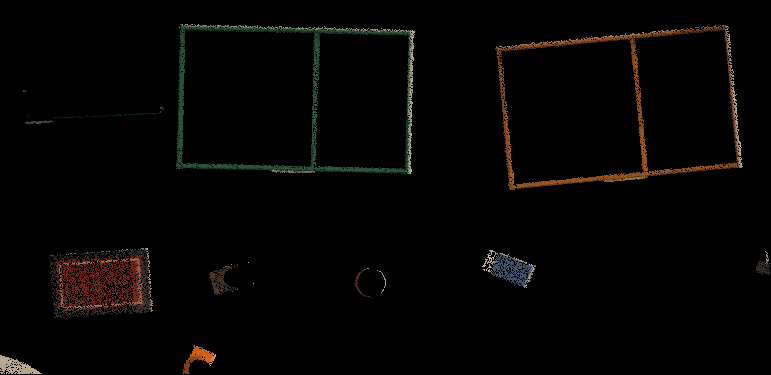

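```bash
cat > tips.py <<'E'
import sys
from m2 import *
n=sys.argv[1];pos=np.array([float(a) for a in sys.argv[2:5]]);yaw=np.radians(float(sys.argv[5]))
i,p,d,X,h=load(n)
zz=np.array([np.cos(yaw),np.sin(yaw),0]);xx=np.array([0,0,-1.]);T=np.stack([xx,np.cross(zz,xx),zz],1)
Q=(X-pos)@T
m=(d>0)&(abs(Q[...,1])<15)&(abs(Q[...,2])<65)&(Q[...,0]>-60)&(Q[...,0]<40)
q=Q[m];
for sgn in(-1,1):
    r=q[q[:,2]*sgn>0];print(sgn,len(r),'x fwd pct',np.percentile(r[:,0],[1,50,90,99,100]).round(1),'z near tip',np.sort(r[r[:,0]>np.percentile(r[:,0],99)-4][:,2])[::40].round(1)[:12])
E
python3 tips.py w4 458 397.1 245.2 3.75; python3 go.py 462 428 120 3.7
```

```text
-1 10347 x fwd pct [-59.6 -46.7 -13.8  -2.6   0.5] z near tip [-55.7 -47.2 -44.2 -44.  -43.9 -43.8 -43.8 -43.7 -43.6 -43.3]
1 10831 x fwd pct [-59.5 -47.4 -14.3  -2.8   0.5] z near tip [41.2 41.4 41.5 41.6 41.7 41.7 41.8 41.9 43.4 46.8]
t 6.6 pos [458.  397.1 245.2] j [ 35.  14.  -4.  72.   0. 121.] w 85.3
tool x [ 0.     0.001 -1.   ] y [-0.065  0.998  0.001] z [0.998 0.065 0.   ]
turn units [ 0.007  0.001 -0.008] shift now-frame [6.261 1.525 0.301] shift target-frame [6.26  1.531 0.301]
```

```bash
python3 -m jog '[[[1,0.5,0.1],[0,0,0]],[[1,0.5,0.1],[0,0,0]],[[1,0.53,0.1],[0,0,0]],[[1,0,0],[0,0,0]],[[1,0,0],[0,0,0]],[[1,0,0],[0,0,0]],[[1,0,0],[0,0,0]],[[1,0,0],[0,0,0]],[[1,0,0],[0,0,0]],[[1,0,0],[0,0,0]],[[1,0,0],[0,0,0]],[[0.7,0,0],[0,0,0]]]' 0 40; python3 -m jog '[[[0,0,0],[0,0,0]],[[0,0,0],[0,0,0]],[[0,0,0],[0,0,0]],[[0,0,0],[0,0,0]],[[0,0,0],[0,0,0]],[[0,0,0],[0,0,0]],[[0,0,0],[0,0,0]],[[0,0,0],[0,0,0]]]' 1 40;python3 look.py g1; python3 look.py s1 side; python3 go.py
```

```text
clock: 8.1
tool_pos: [461.3, 425.4, 9.2]
eef_rot: [-148.1, 89.9, -144.5]
contact_force: [0.8, 0.5, -0.1]
gripper_width: 85.4
clock: 9.1
tool_pos: [462.3, 426.1, 11.6]
eef_rot: [37.4, 90.0, 41.0]
contact_force: [0.7, -0.4, 1.8]
gripper_width: 57.7
t 9.2 pos [462.3 426.1  11.6] j [ 37.  28. -15.  47.   0. 123.] w 57.5
tool x [ 0.  0. -1.] y [-0.064  0.998  0.   ] z [0.998 0.064 0.   ]
```

View pics/g1.png

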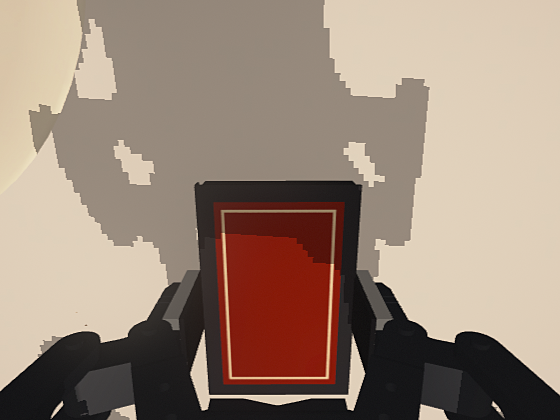

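```bash
python3 -m jog '[[[-1,0,0],[0,0,0]],[[-1,0,0],[0,0,0]],[[-1,0,0],[0,0,0]],[[-1,0,0],[0,0,0]],[[-1,0,0],[0,0,0]],[[-1,0,0],[0,0,0]]]' ;python3 look.py g2; python3 go.py 617.7 0.8 132 5.5; python3 - <<'E'
from m2 import *
from bench import arm
s=arm.state();T=R.from_euler('xyz',s['eef_rot'],degrees=True).as_matrix()
i,p,d,X,h=load('g2');H,S,V=h[...,0],h[...,1],h[...,2]
Q=(X-s['tool_pos'])@T
m=(S>150)&((H<12)|(H>165))&(V>40)&(abs(Q[...,0])<25)&(d>0)
q=Q[m];print(len(q),np.percentile(q,[1,50,99],axis=0).round(1))
r=cv2.minAreaRect(q[:,1:].astype(np.float32));print(r)
E
```

```text
clock: 9.95
tool_pos: [462.2, 426.0, 133.1]
eef_rot: [32.0, 89.9, 35.7]
contact_force: [0.3, 0.6, 0.0]
gripper_width: 57.4
t 10.0 pos [463.7 427.2 136.3] j [ 37.  20.  -9.  60.   0. 123.] w 57.5
tool x [ 0.005  0.004 -1.   ] y [-0.064  0.998  0.003] z [0.998 0.064 0.005]
turn units [-0.306  0.047 -0.03 ] shift now-frame [  0.174 -21.77    6.318] shift target-frame [  0.213 -21.96    5.619]
20321 [[  0.1 -37.  -24.8]
 [  1.4   5.3  -2.1]
 [  2.7  39.3  20.4]]
((0.6242561340332031, -11.919925689697266), (65.99716186523438, 79.17554473876953), 89.75865936279297)
```

View pics/g2.png

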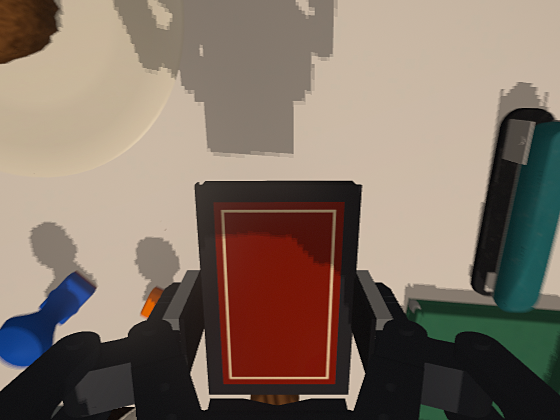

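```bash
python3 -m jog '[[[0,-0.5,0.15],[-0.31,0,0]],[[0,-1,0.255],[0,0,0]],[[0,-1,0.255],[0,0,0]],[[0,-1,0.255],[0,0,0]],[[0,-1,0.255],[0,0,0]],[[0,-1,0.255],[0,0,0]],[[0,-1,0.255],[0,0,0]],[[0,-1,0.255],[0,0,0]],[[0,-1,0.255],[0,0,0]],[[0,-1,0.255],[0,0,0]],[[0,-1,0.255],[0,0,0]],[[0,-1,0.255],[0,0,0]]]' ;python3 -m jog '[[[0,-1,0.255],[0,0,0]],[[0,-1,0.255],[0,0,0]],[[0,-1,0.255],[0,0,0]],[[0,-1,0.255],[0,0,0]],[[0,-1,0.255],[0,0,0]],[[0,-1,0.255],[0,0,0]],[[0,-1,0.255],[0,0,0]],[[0,-1,0.255],[0,0,0]],[[0,-1,0.255],[0,0,0]],[[0,-1,0.255],[0,0,0]],[[0,0,0],[0,0,0]]]'; python3 go.py 617.8 -0.3 132 5.5; python3 look.py g3
```

```text
clock: 11.5
tool_pos: [543.3, 201.3, 131.3]
eef_rot: [9.8, 90.0, 15.3]
contact_force: [1.1, -0.1, 0.0]
gripper_width: 57.4
clock: 12.88
tool_pos: [613.6, 6.8, 131.4]
eef_rot: [-11.3, 90.0, -5.9]
contact_force: [-0.2, 0.2, -0.8]
gripper_width: 57.4
t 12.88 pos [613.6   6.8 131.4] j [ -5.  19. -11.  59.  -0.  79.] w 57.4
tool x [ 0.001 -0.    -1.   ] y [-0.094  0.996 -0.   ] z [0.996 0.094 0.001]
turn units [-0.016  0.005  0.001] shift now-frame [-0.032 -0.374  0.177] shift target-frame [-0.032 -0.374  0.176]
```

View pics/g3.png

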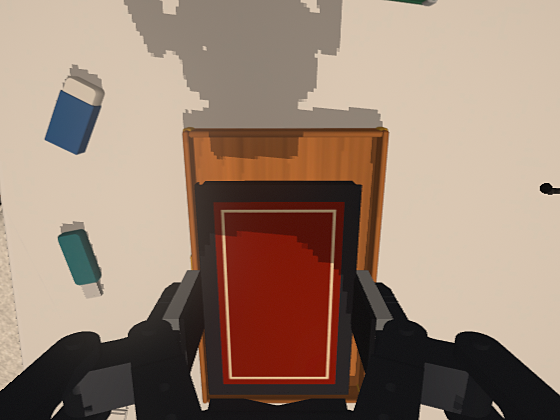

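```bash
python3 -m jog '[[[0,-0.37,0.18],[0,0,0]],[[1,0,0],[0,0,0]],[[1,0,0],[0,0,0]],[[1,0,0],[0,0,0]],[[1,0,0],[0,0,0]],[[0.9,0,0],[0,0,0]],[[0.5,0,0],[0,0,0]],[[0.34,0,0],[0,0,0]],[[0,0,0],[0,0,0]],[[0,0,0],[0,0,0]]]'; python3 go.py 617.8 -0.3 16 5.5
```

```text
clock: 14.18
tool_pos: [617.6, 1.3, 17.1]
eef_rot: [-13.9, 89.9, -8.4]
contact_force: [-0.9, -0.1, -0.1]
gripper_width: 57.4
t 14.18 pos [617.6   1.3  17.1] j [ -6.  27. -16.  47.  -0.  79.] w 57.4
tool x [ 0.001 -0.    -1.   ] y [-0.096  0.995 -0.   ] z [0.995 0.096 0.001]
turn units [0.004 0.009 0.002] shift now-frame [ 0.055 -0.081  0.004] shift target-frame [ 0.055 -0.081  0.004]
```

```bash
python3 -m jog '[[[0.07,-0.07,0],[0,0,0]],[[0,0,0],[0,0,0]]]'; python3 -m jog '[[[0,0,0],[0,0,0]],[[0,0,0],[0,0,0]],[[0,0,0],[0,0,0]],[[-0.3,0,0],[0,0,0]],[[-1,0,0],[0,0,0]],[[-1,0,0],[0,0,0]],[[-1,0,0],[0,0,0]],[[-1,0,0],[0,0,0]],[[-1,0,0],[0,0,0]],[[-1,0,0],[0,0,0]]]' 0.17; python3 go.py 467 310 140 16
```

```text
clock: 14.42
tool_pos: [617.8, -0.2, 15.7]
eef_rot: [-10.1, 89.9, -4.6]
contact_force: [-0.7, -0.1, 0.9]
gripper_width: 57.6
clock: 15.68
tool_pos: [617.2, 0.0, 142.2]
eef_rot: [-12.3, 90.0, -6.8]
contact_force: [0.2, -0.6, 0.3]
gripper_width: 70.9
t 15.68 pos [617.2   0.  142.2] j [ -6.  19. -10.  61.  -0.  78.] w 70.9
tool x [ 0. -0. -1.] y [-0.096  0.995 -0.   ] z [0.995 0.096 0.   ]
turn units [-1.746e+00  4.000e-03  1.000e-03] shift now-frame [ 0.108 16.151 -5.984] shift target-frame [ 0.112 16.969 -2.947]
```

```bash
python3 -m jog '[[[-0.2,1,-0.5],[0,0,0]],[[-0.2,1,-0.5],[0,0,0]],[[-0.2,1,-0.5],[0,0,0]],[[-0.2,1,-0.5],[0,0,0]],[[-0.2,1,-0.5],[0,0,0]],[[0,1,-0.5],[0,0,0]],[[0,1,-0.5],[0,0,0]],[[0,1,-0.5],[0,0,0]],[[0,1,-0.5],[0,0,0]],[[0,1,-0.5],[0,0,0]],[[0,1,-0.5],[0,0,0]],[[0,1,-0.5],[0,0,0]]]' 0; python3 look.py a1;python3 go.py; python3 - <<'E'
from m2 import *
i,p,d,X,h=load('a1')
B=(d>0)&inb(X,430,500,270,345)
Z=X[...,2]
q=X[B&(Z>50)];print('knob',len(q),q.min(0),q.max(0))
q=X[B&(Z>9)&(Z<16)];print('foot',len(q),cv2.minAreaRect(q[:,:2].astype(np.float32)))
v,u=np.where(B&(Z>6));print(u.min(),u.max(),v.min(),v.max())
c=p[max(v.min()-20,0):v.max()+20,u.min()-20:u.max()+20];cv2.imwrite('pics/a1c.png',cv2.resize(c,None,fx=4,fy=4)[:,:,::-1])
E
```

```text
clock: 17.18
tool_pos: [473.6, 228.4, 160.9]
eef_rot: [-170.3, 90.0, -164.8]
contact_force: [0.2, 0.2, -0.0]
gripper_width: 85.3
t 17.23 pos [472.  230.1 160.8] j [ 19.   9. -20.  60.   0. 103.] w 85.2
tool x [-0.002  0.002 -1.   ] y [-0.098  0.995  0.002] z [ 0.995  0.098 -0.002]
knob 2597 [450.5510321  293.03010806  55.34638273] [483.26364424 325.57993212  74.52261398]
foot 63 ((467.10699462890625, 309.1968994140625), (21.9040584564209, 37.88545227050781), 16.673572540283203)
253 309 57 118
```

View pics/a1.png

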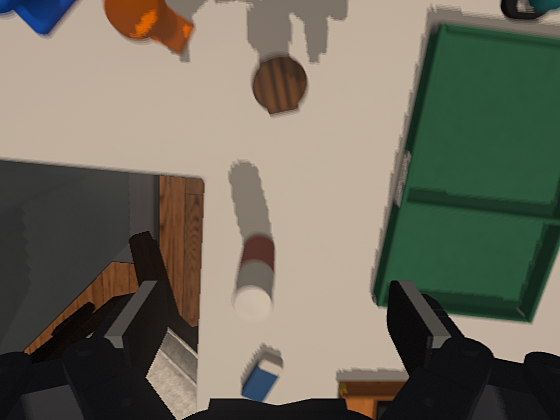

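```bash
python3 - <<'E'
from m2 import *
i,p,d,X,h=load('w4');H,S,V=h[...,0],h[...,1],h[...,2]
m=(d>0)&(S>150)&(H>4)&(H<20)&(V>120)&inb(X,330,445,250,400)&(X[...,2]>4);q=X[m];print(len(q),np.percentile(q,[1,99],axis=0))
q=q[q[:,2]>45];print(np.percentile(q,[1,99],axis=0))
E
python3 go.py 467.2 309.5 160 16.7
```

```text
1192 [[367.04096706 328.34820536  11.91877782]
 [402.83347202 355.819541    73.0110682 ]]
[[371.48332298 328.78817593  62.85750035]
 [398.9041387  355.11856715  73.10982768]]
t 17.23 pos [472.  230.1 160.8] j [ 19.   9. -20.  60.   0. 103.] w 85.2
tool x [-0.002  0.002 -1.   ] y [-0.098  0.995  0.002] z [ 0.995  0.098 -0.002]
turn units [-1.843 -0.017 -0.019] shift now-frame [0.046 3.975 0.15 ] shift target-frame [0.04  3.872 0.909]
```

```bash
python3 -m jog '[[[0,0,0],[-0.92,0,0]],[[0,0,0],[-0.92,0,0]],[[0,1,0.23],[0,0,0]],[[0,1,0.23],[0,0,0]],[[0,1,0.23],[0,0,0]],[[0,0.87,0.22],[0,0,0]],[[0.5,0,0],[0,0,0]],[[1,0,0],[0,0,0]],[[1,0,0],[0,0,0]],[[0,0,0],[0,0,0]]]' 0.2; python3 go.py 467.2 309.5 47 16.7; python3 look.py a2
```

```text
clock: 18.48
tool_pos: [468.1, 305.3, 108.7]
eef_rot: [-166.8, 89.7, -150.2]
contact_force: [0.6, -0.0, -0.1]
gripper_width: 68.5
t 18.48 pos [468.1 305.3 108.7] j [ 26.  16. -19.  55.  -0. 100.] w 68.5
tool x [-0.005 -0.003 -1.   ] y [-0.285  0.959 -0.001] z [ 0.959  0.285 -0.005]
turn units [-0.028 -0.051  0.012] shift now-frame [3.084 0.216 0.035] shift target-frame [3.084 0.212 0.019]
```

View pics/a2.png

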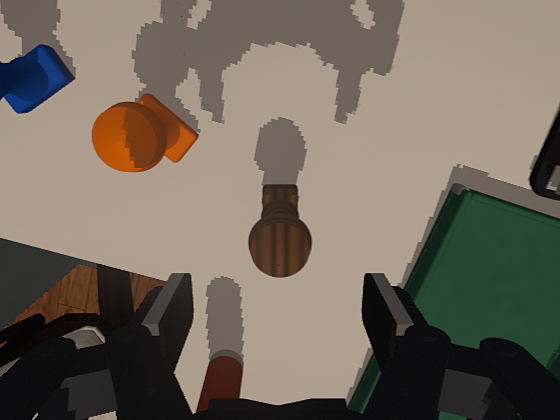

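```bash
python3 -m jog '[[[1,0,0],[0,0,0]],[[1,0,0],[0,0,0]],[[0.7,0,0],[0,0,0]],[[0.38,0,0],[0,0,0]],[[0,0,0],[0,0,0]]]'; python3 go.py 467.2 309.5 47 16.7
```

```text
clock: 19.15
tool_pos: [469.9, 306.6, 49.3]
eef_rot: [-166.5, 90.0, -150.0]
contact_force: [-0.0, -0.4, 0.1]
gripper_width: 68.3
t 19.15 pos [469.9 306.6  49.3] j [ 27.  20. -22.  48.  -0. 100.] w 68.3
tool x [-0.001 -0.    -1.   ] y [-0.285  0.959 -0.   ] z [ 0.959  0.285 -0.001]
turn units [-0.024 -0.006  0.001] shift now-frame [ 0.117  0.179 -0.089] shift target-frame [ 0.117  0.179 -0.089]
```

```bash
python3 -m jog '[[[0.1,0.17,-0.08],[0,0,0]],[[0,0,0],[0,0,0]]]';python3 -m jog '[[[0,0,0],[0,0,0]],[[0,0,0],[0,0,0]],[[0,0,0],[0,0,0]],[[0,0,0],[0,0,0]],[[0,0,0],[0,0,0]],[[0,0,0],[0,0,0]],[[0,0,0],[0,0,0]]]' 1 40; python3 look.py a3;python3 go.py 617.8 0 140 5.5
```

```text
clock: 19.4
tool_pos: [467.7, 309.9, 47.9]
eef_rot: [15.9, 90.0, 32.5]
contact_force: [0.1, 0.2, -0.6]
gripper_width: 68.1
clock: 20.27
tool_pos: [467.7, 309.6, 48.0]
eef_rot: [21.4, 90.0, 38.0]
contact_force: [-1.5, -0.2, 5.3]
gripper_width: 29.9
t 20.32 pos [467.7 309.6  48. ] j [ 27.  20. -23.  48.   0. 100.] w 29.7
tool x [ 0.  0. -1.] y [-0.285  0.959  0.   ] z [0.959 0.285 0.   ]
turn units [ 1.844e+00  3.000e-03 -1.000e-03] shift now-frame [ -4.601 -16.976   2.782] shift target-frame [ -4.601 -16.128   5.986]
```

View pics/a3.png

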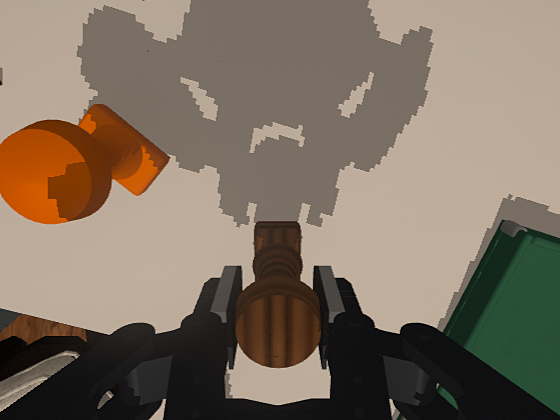

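```bash
python3 -m jog '[[[-0.6,0,0],[0,0,0]],[[-1,0,0],[0,0,0]],[[-1,0,0],[0,0,0]],[[-1,0,0],[0,0,0]],[[-1,0,0],[0,0,0]],[[-1,0,0],[0.92,0,0]],[[-0.2,0,0],[0.92,0,0]],[[0,-1,0.371],[0,0,0]],[[0,-1,0.371],[0,0,0]],[[0,-1,0.371],[0,0,0]],[[0,-1,0.371],[0,0,0]],[[0,-1,0.371],[0,0,0]]]'; python3 look.py a4;python3 -m jog '[[[0,-1,0.371],[0,0,0]],[[0,-1,0.371],[0,0,0]],[[0,-1,0.371],[0,0,0]],[[0,-1,0.371],[0,0,0]],[[0,-1,0.371],[0,0,0]],[[0,-0.5,0.2],[0,0,0]]]'; python3 look.py a5; python3 go.py 617.8 0 165 5.5
```

```text
clock: 21.82
tool_pos: [514.5, 212.9, 163.8]
eef_rot: [1.5, 90.0, 7.0]
contact_force: [-0.1, -0.1, -0.7]
gripper_width: 29.6
clock: 22.62
tool_pos: [566.4, 106.6, 163.5]
eef_rot: [17.9, 90.0, 23.4]
contact_force: [-0.1, 0.8, 0.0]
gripper_width: 29.3
t 22.68 pos [566.9 106.  163.5] j [  4.  14. -14.  62.  -0.  89.] w 29.6
tool x [ 0.001 -0.001 -1.   ] y [-0.094  0.996 -0.001] z [0.996 0.094 0.001]
turn units [-0.015  0.007  0.008] shift now-frame [-0.068 -5.515  2.036] shift target-frame [-0.074 -5.518  2.028]
```

View pics/a5.png

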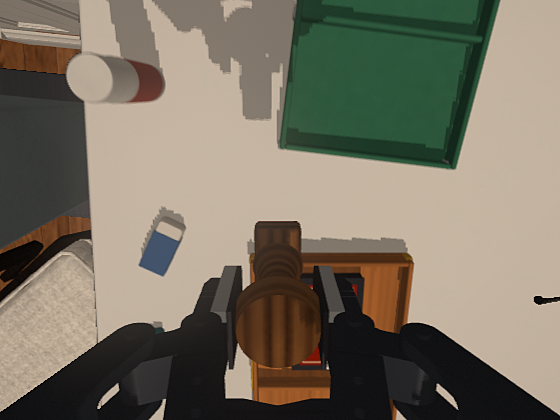

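```bash
python3 look.py s2 side; python3 - <<'E'
import cv2
p=cv2.imread('pics/s2.png');cv2.imwrite('pics/s2c.png',cv2.resize(p[90:260,180:380],None,fx=4,fy=3.5*4/3.5,interpolation=2)[:600])
E
python3 - <<'E'
import sys;sys.path.insert(0,'.')
from m2 import *
i,p,d,X,h=load('s2') if 0 else (lambda:load('pics/s2'.replace('pics/','')) )() if 0 else (None,)*5
E
python3 - <<'E'
from m2 import *
i,p,d,X,h=load('s2');H,S,V=h[...,0],h[...,1],h[...,2]
m=inb(X,560,690,-70,80)&(S>90)&((H<5)|(H>170))&(X[...,2]<30)
blob(i,m,16,0,'red')
E
```

```text
red 184 [619.    1.9] [36.9 70.5] 6.7
```

View pics/s2c.png

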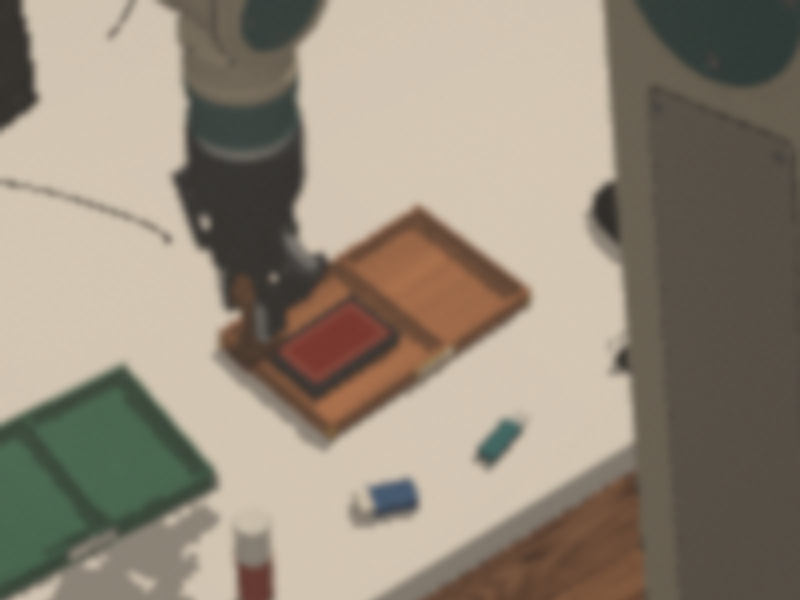

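```bash
python3 -m jog '[[[0,-1,0.37],[0,0,0]],[[0,-1,0.37],[0,0,0]],[[0,-1,0.37],[0,0,0]],[[0,-1,0.37],[0,0,0]],[[0,-1,0.37],[0,0,0]],[[0,-0.45,0.2],[0,0,0]],[[1,0,0],[0,0,0]],[[1,0,0],[0,0,0]],[[1,0,0],[0,0,0]],[[1,0,0],[0,0,0]],[[0,0,0],[0,0,0]],[[0,0,0],[0,0,0]]]';python3 go.py 618.3 1.3 64.5 5.5
```

```text
clock: 24.22
tool_pos: [617.4, 3.5, 84.2]
eef_rot: [-3.9, 90.0, 1.6]
contact_force: [0.4, 0.2, -0.8]
gripper_width: 29.5
t 24.23 pos [617.4   3.5  84.2] j [ -6.  22. -13.  54.   0.  79.] w 29.5
tool x [ 0.001  0.    -1.   ] y [-0.096  0.995 -0.   ] z [0.995 0.096 0.001]
turn units [0.006 0.008 0.001] shift now-frame [ 0.985 -0.111  0.032] shift target-frame [ 0.985 -0.111  0.033]
```

```bash
python3 -m jog '[[[0.3,-0.1,0.03],[0,0,0]],[[0.4,0,0],[0,0,0]],[[0.2,0,0],[0,0,0]],[[0.1,0,0],[0,0,0]],[[0,0,0],[0,0,0]],[[0,0,0],[0,0,0]]]';python3 go.py 618.3 1.3 64.0 5.5; python3 look.py a6
```

```text
clock: 24.98
tool_pos: [617.5, 1.5, 64.6]
eef_rot: [-151.0, 90.0, -145.4]
contact_force: [-2.9, 0.1, 5.6]
gripper_width: 29.6
t 24.98 pos [617.5   1.5  64.6] j [ -6.  23. -14.  52.  -0.  79.] w 29.6
tool x [-0. -0. -1.] y [-0.096  0.995 -0.   ] z [ 0.995  0.096 -0.   ]
turn units [ 0.004 -0.003  0.001] shift now-frame [ 0.029 -0.016  0.038] shift target-frame [ 0.029 -0.016  0.038]
```

View pics/a6.png

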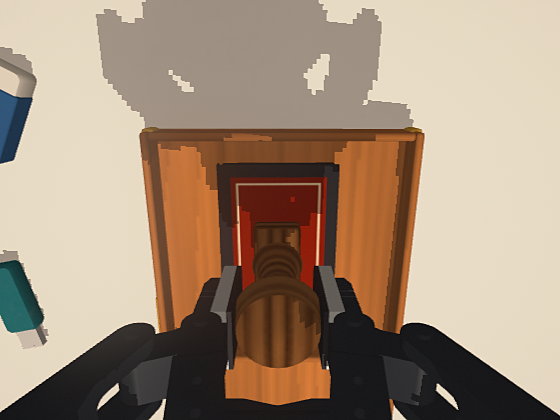

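```bash
python3 -m jog '[[[0,0,0],[0,0,0]],[[0,0,0],[0,0,0]],[[0,0,0],[0,0,0]],[[0,0,0],[0,0,0]],[[-0.5,0,0],[0,0,0]],[[-1,0,0],[0,0,0]],[[-1,0,0],[0,0,0]],[[-1,0,0],[0,0,0]],[[-1,0,0],[0,0,0]],[[-1,0,0],[0,0,0]],[[0,0,0],[0,0,0]]]' 0.25; python3 look.py a7;python3 go.py 475 -43 160 16.4
```

```text
clock: 26.4
tool_pos: [619.5, 1.4, 176.2]
eef_rot: [-11.3, 89.7, -5.7]
contact_force: [0.4, 0.0, -1.0]
gripper_width: 64.4
t 26.45 pos [618.5   1.5 174.7] j [-6. 18. -8. 64. -0. 79.] w 64.0
tool x [ 0.003 -0.    -1.   ] y [-0.096  0.995 -0.   ] z [0.995 0.096 0.002]
turn units [-1.812  0.023  0.007] shift now-frame [ 0.717 -1.523 -7.357] shift target-frame [ 0.735 -0.108 -7.51 ]
```

View pics/a7.png

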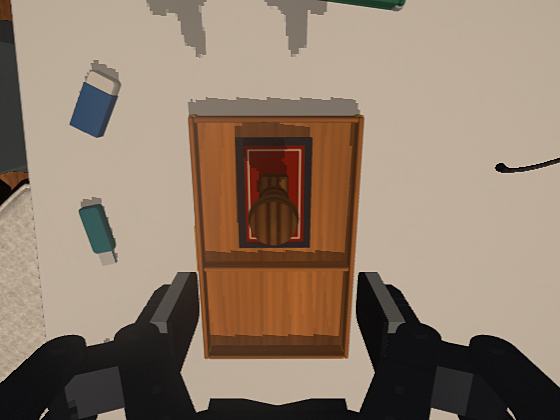

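```bash
python3 - <<'E'
from m2 import *
i,p,d,X,h=load('a7');H,S,V=h[...,0],h[...,1],h[...,2];Z=X[...,2]
blob(i,(d>0)&inb(X,430,520,-100,5)&(Z>4.5),9,0,'stick z'); blob(i,(d>0)&inb(X,430,520,-100,5)&(S>80)&(H>75)&(H<110)&(Z>4.5),9,0,'body')
q=X[(d>0)&inb(X,430,520,-100,5)&(S>80)&(H>75)&(H<110)&(Z>6)];print(np.median(q,0))
blob(i,(d>0)&inb(X,430,530,15,110)&(Z>8),13,0,'eraser')
q=X[(d>0)&inb(X,570,660,-60,60)&(Z>25)];print('knob',q.min(0),q.max(0))
print('floor',np.median(Z[(d>0)&inb(X,600,640,-130,-80)]))
E
```

```text
stick z 1283 [475.  -48.9] [20.  53.1] 16.5
body 816 [471.4 -44.1] [15.5 39.5] 16.6
[471.67663337 -43.60413419   9.61400554]
eraser 2003 [477.7  58.1] [46.  23.9] 68.3
knob [570.00040615 -14.67402184  25.59632665] [659.99909809  22.94752597 249.46912462]
floor 4.614934076583609
```

```bash
python3 go.py 472.3 -43.2 15.5 16.5
```

```text
t 26.45 pos [618.5   1.5 174.7] j [-6. 18. -8. 64. -0. 79.] w 64.0
tool x [ 0.003 -0.    -1.   ] y [-0.096  0.995 -0.   ] z [0.995 0.096 0.002]
turn units [-1.829  0.023  0.007] shift now-frame [ 7.942 -1.516 -7.51 ] shift target-frame [ 7.96  -0.066 -7.643]
```

```bash
python3 -m jog '[[[0,0,0],[-0.915,0,0]],[[0,0,0],[-0.915,0,0]],[[0,0,-1],[0,0,0]],[[0,0,-1],[0,0,0]],[[0,0,-1],[0,0,0]],[[0,0,-1],[0,0,0]],[[0.9,0,-1],[0,0,0]],[[1,0,-1],[0,0,0]],[[1,0,-1],[0,0,0]],[[1,-0.07,-0.64],[0,0,0]],[[0,0,0],[0,0,0]],[[0,0,0],[0,0,0]]]' 0.45; python3 look.py b1; python3 go.py 472.3 -43.2 15.5 16.5
```

```text
clock: 27.95
tool_pos: [472.3, -43.2, 95.8]
eef_rot: [-14.9, 90.0, 1.6]
contact_force: [0.5, 0.2, -0.1]
gripper_width: 47.2
t 28.0 pos [472.9 -43.3  96.2] j [-13.   8. -31.  51.   0.  60.] w 46.9
tool x [ 0.002 -0.    -1.   ] y [-0.284  0.959 -0.001] z [0.959 0.284 0.002]
turn units [0.002 0.016 0.008] shift now-frame [ 4.036  0.017 -0.032] shift target-frame [ 4.036  0.014 -0.025]
```

View pics/b1.png

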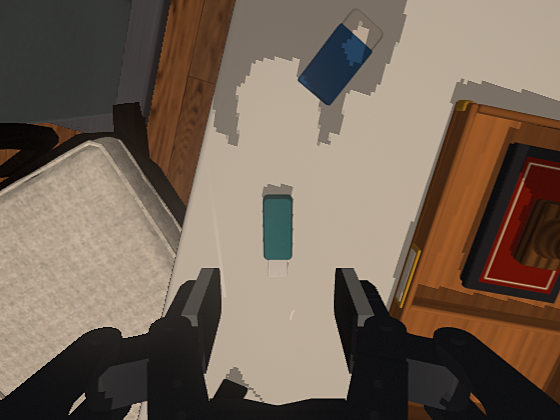

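Aligned: the stick (278,230) lies squarely between the fingers. Descend and grip.

```bash
python3 -m jog '[[[1,0,0],[0,0,0]],[[1,0,0],[0,0,0]],[[1,0,0],[0,0,0]],[[0.7,0,0],[0,0,0]],[[0.33,0,0],[0,0,0]],[[0,0,0],[0,0,0]],[[0,0,0],[0,0,0]]]'; python3 go.py 472.3 -43.2 15.5 16.5;python3 -m jog '[[[0,0,0],[0,0,0]],[[0,0,0],[0,0,0]],[[0,0,0],[0,0,0]],[[0,0,0],[0,0,0]],[[0,0,0],[0,0,0]],[[0,0,0],[0,0,0]]]' 1 30; python3 look.py b2;python3 go.py 627.6 -102.7 100 5.5
```

```text
clock: 28.88
tool_pos: [472.3, -43.4, 15.5]
eef_rot: [-29.7, 89.9, -13.2]
contact_force: [0.2, -0.3, 0.5]
gripper_width: 47.1
t 28.88 pos [472.3 -43.4  15.5] j [-13.  15. -35.  40.  -0.  60.] w 47.1
tool x [ 0.001 -0.    -1.   ] y [-0.284  0.959 -0.001] z [0.959 0.284 0.001]
turn units [0.001 0.011 0.006] shift now-frame [0.001 0.008 0.003] shift target-frame [0.001 0.008 0.003]
clock: 29.62
tool_pos: [472.2, -43.4, 15.5]
eef_rot: [-31.9, 89.9, -15.4]
contact_force: [-1.1, 0.9, 5.2]
gripper_width: 17.3
t 29.68 pos [472.2 -43.4  15.5] j [-13.  15. -35.  40.  -0.  60.] w 16.8
tool x [ 0.001 -0.    -1.   ] y [-0.284  0.959 -0.001] z [0.959 0.284 0.001]
turn units [1.834 0.01  0.005] shift now-frame [-4.214 -5.055  6.611] shift target-frame [-4.224 -3.698  7.45 ]
```

View pics/b2.png

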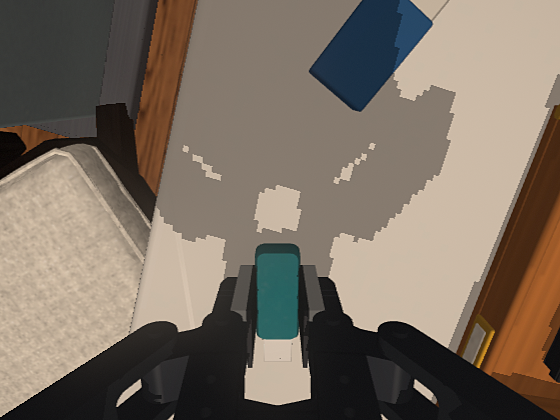

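```bash
python3 -m jog '[[[-0.7,0,0],[0,0,0]],[[-1,0,0],[0,0,0]],[[-1,0,0],[0,0,0]],[[-1,0,0],[0.92,0,0]],[[-0.5,0,0],[0.915,0,0]],[[0,-0.5,1],[0,0,0]],[[0,-0.5,1],[0,0,0]],[[0,-0.5,1],[0,0,0]],[[0,-0.5,1],[0,0,0]],[[0,-0.5,1],[0,0,0]],[[0,-0.5,1],[0,0,0]],[[0,-0.5,1],[0,0,0]]]';python3 -m jog '[[[0,0,0.4],[0,0,0]],[[0,0,0],[0,0,0]],[[0,0,0],[0,0,0]]]'; python3 look.py b3;python3 go.py 627.4 -100.7 20.5 5.5
```

```text
clock: 31.18
tool_pos: [618.0, -99.7, 99.3]
eef_rot: [157.9, 90.0, 163.4]
contact_force: [-0.6, 1.0, 1.0]
gripper_width: 16.8
clock: 31.55
tool_pos: [624.5, -98.2, 98.8]
eef_rot: [158.2, 89.9, 163.7]
contact_force: [0.2, -0.0, 0.2]
gripper_width: 17.0
t 31.6 pos [624.5 -98.3  98.8] j [-15.  23. -11.  57.  -0.  70.] w 17.0
tool x [-0.001  0.    -1.   ] y [-0.096  0.995  0.   ] z [ 0.995  0.096 -0.001]
turn units [ 0.002 -0.011 -0.004] shift now-frame [ 3.915 -0.136  0.136] shift target-frame [ 3.916 -0.134  0.131]
```

View pics/b3.png

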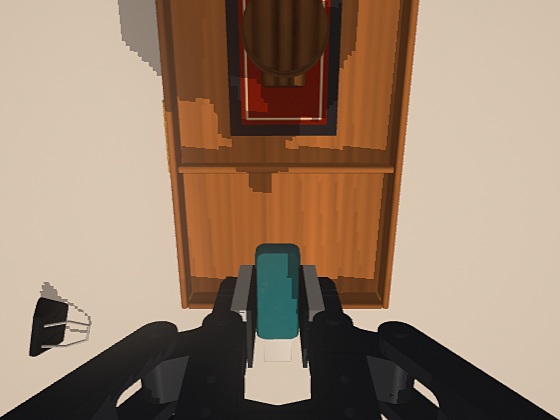

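```bash
python3 -m jog '[[[0.5,-0.13,0.13],[0,0,0]],[[1,0,0],[0,0,0]],[[1,0,0],[0,0,0]],[[0.8,0,0],[0,0,0]],[[0.4,0,0],[0,0,0]],[[0.22,0,0],[0,0,0]],[[0,0,0],[0,0,0]],[[0,0,0],[0,0,0]]]';python3 go.py 627.4 -100.7 20 5.5; python3 -m jog '[[[0,0,0],[0,0,0]],[[0,0,0],[0,0,0]],[[0,0,0],[0,0,0]],[[-0.3,0,0],[0,0,0]],[[-1,0,0],[0,0,0]],[[-1,0,0],[0,0,0]],[[-1,0,0],[0,0,0]],[[-1,0,0],[0,0,0]],[[-1,0,0],[0,0,0]],[[-1,0,0],[0,0,0]],[[0,0,0],[0,0,0]]]' 0.5; python3 look.py b4; python3 go.py 477 59 140 -22
```

```text
clock: 32.6
tool_pos: [629.1, -101.2, 21.2]
eef_rot: [-19.9, 89.9, -14.4]
contact_force: [0.6, -0.7, 0.6]
gripper_width: 16.9
t 32.6 pos [ 629.1 -101.2   21.2] j [-15.  28. -14.  48.   0.  70.] w 16.9
tool x [ 0.001 -0.    -1.   ] y [-0.096  0.995 -0.   ] z [0.995 0.096 0.001]
turn units [-0.001  0.012  0.004] shift now-frame [ 0.062  0.034 -0.082] shift target-frame [ 0.062  0.034 -0.082]
clock: 33.98
tool_pos: [630.7, -101.6, 150.3]
eef_rot: [-20.3, 89.6, -14.8]
contact_force: [-0.2, -0.3, -0.3]
gripper_width: 42.9
t 34.02 pos [ 629.6 -101.4  148.6] j [-15.  21.  -7.  62.  -0.  70.] w 42.5
tool x [ 0.004 -0.001 -1.   ] y [-0.096  0.995 -0.001] z [0.995 0.096 0.004]
turn units [4.582e+00 3.600e-02 4.000e-03] shift now-frame [ 0.395  8.714 -6.828] shift target-frame [  0.431   4.578 -10.079]
```

View pics/b4.png

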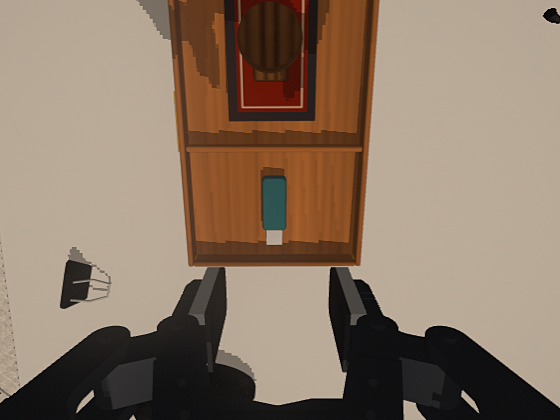

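```bash
python3 go.py 477 59.2 16 -21.8;  python3 -m jog '[[[0,0,0],[0.91,0,0]],[[0,0,0],[0.91,0,0]],[[0,0,0],[0.91,0,0]],[[0,0,0],[0.91,0,0]],[[0,0,0],[0.91,0,0]],[[0,0.46,-1],[0,0,0]],[[0,0.46,-1],[0,0,0]],[[0,0.46,-1],[0,0,0]],[[0,0.46,-1],[0,0,0]],[[0,0.46,-1],[0,0,0]],[[0,0.46,-1],[0,0,0]],[[0,0.46,-1],[0,0,0]]]' 0.4; python3 -m jog '[[[0.7,0.46,-1],[0,0,0]],[[0.7,0.46,-1],[0,0,0]],[[0.7,0.46,-1],[0,0,0]],[[0.5,0,-0.07],[0,0,0]],[[0,0,0],[0,0,0]],[[0,0,0],[0,0,0]]]'; python3 look.py c1; python3 go.py 477 59.2 16 -21.8; python3 - <<'E'
from m2 import *
i,p,d,X,h=load('c1');Z=X[...,2]
blob(i,(d>0)&inb(X,430,530,15,110)&(Z>7)&(Z<20),13,0,'eraser')
E
```

```text
t 34.02 pos [ 629.6 -101.4  148.6] j [-15.  21.  -7.  62.  -0.  70.] w 42.5
tool x [ 0.004 -0.001 -1.   ] y [-0.096  0.995 -0.001] z [0.995 0.096 0.004]
turn units [4.549 0.036 0.005] shift now-frame [ 6.595  8.732 -6.849] shift target-frame [  6.631   4.622 -10.066]
clock: 35.52
tool_pos: [521.4, 11.8, 146.5]
eef_rot: [43.8, 90.0, 22.0]
contact_force: [0.3, 0.1, 0.2]
gripper_width: 51.3
clock: 36.28
tool_pos: [476.9, 58.8, 95.1]
eef_rot: [15.3, 89.9, -6.6]
contact_force: [0.8, 0.7, 0.4]
gripper_width: 50.9
t 36.33 pos [477.   58.7  95.2] j [ -1.   9. -30.  51.  -0. 111.] w 51.2
tool x [ 0.002 -0.    -1.   ] y [0.372 0.928 0.001] z [ 0.928 -0.372  0.002]
turn units [-0.008  0.017 -0.005] shift now-frame [ 3.96   0.02  -0.015] shift target-frame [ 3.961  0.022 -0.008]
eraser 2708 [476.6  58.8] [46.7 22.1] 68.1
```

View pics/c1.png

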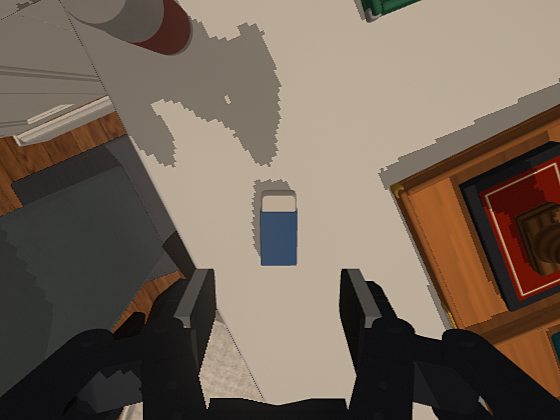

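```bash
python3 -m jog '[[[1,0,0],[0,0,0]],[[1,0,0],[0,0,0]],[[1,0,0],[0,0,0]],[[0.65,0,0],[0,0,0]],[[0.3,0,0],[0,0,0]],[[0,0,0],[0,0,0]],[[0,0,0],[0,0,0]]]'; python3 -m jog '[[[0,0,0],[0,0,0]],[[0,0,0],[0,0,0]],[[0,0,0],[0,0,0]],[[0,0,0],[0,0,0]],[[0,0,0],[0,0,0]],[[0,0,0],[0,0,0]]]' 1 30; python3 -m jog '[[[-0.6,0,0],[0,0,0]],[[-1,0,0],[0,0,0]],[[-1,0,0],[0,0,0]],[[-1,0,0],[0,0,0]],[[-1,0,0],[0,0,0]],[[-1,0,0],[0,0,0]],[[-0.4,0,0],[0,0,0]],[[0,0,0],[-0.9,0,0]],[[0,0,0],[-0.9,0,0]],[[0,0,0],[-0.9,0,0]],[[0,0,0],[-0.7,0,0]]]'; python3 look.py c2;python3 go.py 630.3 296 140 -1.35
```

```text
clock: 37.2
tool_pos: [476.4, 59.1, 16.1]
eef_rot: [21.8, 89.9, -0.0]
contact_force: [0.0, -0.0, 0.1]
gripper_width: 51.2
clock: 37.95
tool_pos: [476.3, 59.2, 16.1]
eef_rot: [24.3, 89.9, 2.5]
contact_force: [-0.6, 0.2, 6.0]
gripper_width: 20.2
clock: 39.33
tool_pos: [474.9, 59.2, 135.0]
eef_rot: [-177.4, 89.9, -178.7]
contact_force: [0.2, -0.1, -0.8]
gripper_width: 20.2
t 39.38 pos [474.9  59.2 135. ] j [ -1.   6. -28.  56.  -0.  91.] w 19.8
tool x [-0.001  0.    -1.   ] y [ 0.021  1.    -0.   ] z [ 1.    -0.021 -0.001]
turn units [ 0.027 -0.013  0.   ] shift now-frame [-0.262 12.     7.521] shift target-frame [-0.252 12.021  7.487]
```

View pics/c2.png

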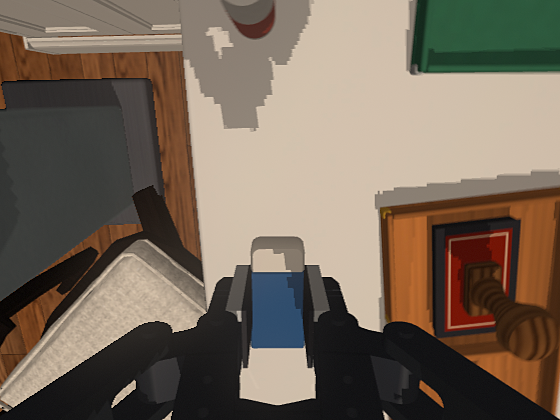

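```bash
python3 -m jog '[[[0,1,0.626],[0.02,0,0]],[[0,1,0.626],[0,0,0]],[[0,1,0.626],[0,0,0]],[[0,1,0.626],[0,0,0]],[[0,1,0.626],[0,0,0]],[[0,1,0.626],[0,0,0]],[[0,1,0.626],[0,0,0]],[[0,1,0.626],[0,0,0]],[[0,1,0.626],[0,0,0]],[[0,1,0.626],[0,0,0]],[[0,1,0.626],[0,0,0]],[[0,1,0.626],[0,0,0]]]'; python3 -m jog '[[[1,0,0],[0,0,0]],[[1,0,0],[0,0,0]],[[1,0,0],[0,0,0]],[[1,0,0],[0,0,0]],[[0,0,0],[0,0,0]],[[0,0,0],[0,0,0]]]'; python3 look.py c3;python3 go.py 630.3 296 20.7 -1.35
```

```text
clock: 40.88
tool_pos: [632.6, 296.5, 135.0]
eef_rot: [-156.2, 90.0, -157.8]
contact_force: [-0.4, -0.2, -0.3]
gripper_width: 20.0
clock: 41.62
tool_pos: [632.5, 295.1, 55.8]
eef_rot: [23.4, 90.0, 21.8]
contact_force: [0.0, 0.2, 0.3]
gripper_width: 20.3
t 41.67 pos [633.  295.3  56.5] j [ 20.  31.  -3.  56.   0. 111.] w 20.0
tool x [ 0.002  0.001 -1.   ] y [0.027 1.    0.001] z [ 1.    -0.027  0.002]
turn units [-0.031  0.016 -0.006] shift now-frame [ 1.788  0.032 -0.138] shift target-frame [ 1.788  0.034 -0.135]
```

View pics/c3.png

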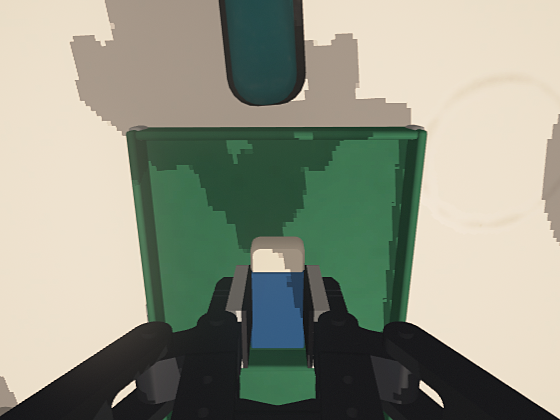

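```bash
python3 -m jog '[[[0.8,0,-0.1],[0,0,0]],[[0.6,0,0],[0,0,0]],[[0.25,0,0],[0,0,0]],[[0.12,0,0],[0,0,0]],[[0,0,0],[0,0,0]],[[0,0,0],[0,0,0]]]';python3 go.py 630.3 296 20.7 -1.35;python3 -m jog '[[[0,0,0],[0,0,0]],[[0,0,0],[0,0,0]],[[0,0,0],[0,0,0]],[[-0.3,0,0],[0,0,0]],[[-1,0,0],[0,0,0]],[[-1,0,0],[0,0,0]],[[-1,0,0],[0,0,0]],[[-1,0,0],[0,0,0]],[[-1,0,0],[0,0,0]],[[-1,0,0],[0,0,0]],[[-1,0,0],[0,0,0]],[[0,0,0],[0,0,0]]]' 0.35; python3 look.py c4; python3 go.py 463 183.5 160 -1.35
```

```text
clock: 42.42
tool_pos: [630.5, 295.3, 20.2]
eef_rot: [21.7, 90.0, 20.1]
contact_force: [-0.1, -0.7, 0.1]
gripper_width: 20.2
t 42.42 pos [630.5 295.3  20.2] j [ 20.  33.  -5.  52.   0. 111.] w 20.2
tool x [ 0.001  0.    -1.   ] y [0.027 1.    0.   ] z [ 1.    -0.027  0.001]
turn units [-0.029  0.007 -0.003] shift now-frame [-0.024  0.035 -0.013] shift target-frame [-0.024  0.035 -0.013]
clock: 43.92
tool_pos: [631.7, 295.7, 168.8]
eef_rot: [21.1, 89.7, 19.6]
contact_force: [0.9, -0.5, -0.1]
gripper_width: 55.2
t 43.98 pos [630.8 295.4 167.2] j [ 20.  25.   3.  67.  -0. 111.] w 55.4
tool x [ 0.002  0.001 -1.   ] y [0.027 1.    0.001] z [ 1.    -0.027  0.002]
turn units [-0.029  0.018 -0.007] shift now-frame [ 0.342 -5.816 -8.241] shift target-frame [ 0.361 -5.791 -8.258]
```

View pics/c4.png

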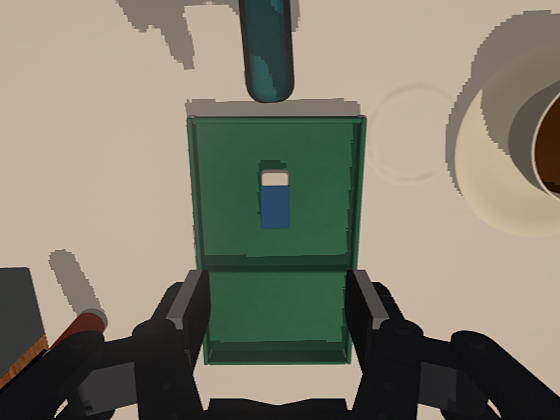

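```bash
python3 -m jog '[[[0,-0.66,-0.92],[0,0,0]],[[0,-0.66,-0.92],[0,0,0]],[[0,-0.66,-0.92],[0,0,0]],[[0,-0.66,-0.92],[0,0,0]],[[0,-0.66,-0.92],[0,0,0]],[[0,-0.66,-0.92],[0,0,0]],[[0,-0.66,-0.92],[0,0,0]],[[0,-0.66,-0.92],[0,0,0]],[[0,-0.53,-0.88],[0,0,0]],[[0,0,0],[0,0,0]],[[0,0,0],[0,0,0]]]' 0.25; python3 look.py d1; python3 go.py 463 183.5 55 -1.35; python3 - <<'E'
from m2 import *
i,p,d,X,h=load('d1');Z=X[...,2]
B=(d>0)&inb(X,430,500,150,220)
q=X[B&(Z>86)&(Z<96)];print(len(q),cv2.minAreaRect(q[:,:2].astype(np.float32)),q.min(0),q.max(0))
m=B&(Z>86)&(Z<96);blob(i,m,90,0,'top')
E
```

```text
clock: 45.35
tool_pos: [462.8, 183.6, 165.8]
eef_rot: [47.4, 90.0, 45.8]
contact_force: [-0.6, -0.1, 0.1]
gripper_width: 64.1
t 45.4 pos [463.1 183.7 166. ] j [ 14.   6. -23.  60.   0. 106.] w 63.9
tool x [ 0.  0. -1.] y [0.027 1.    0.   ] z [ 1.    -0.027  0.   ]
turn units [-0.028  0.005 -0.002] shift now-frame [ 5.548 -0.013 -0.008] shift target-frame [ 5.548e+00 -1.200e-02 -5.000e-03]
1336 ((462.7265625, 183.22422790527344), (23.82444190979004, 23.311412811279297), 89.1092529296875) [451.03201116 171.33319864  86.03308539] [474.42887068 195.12369289  92.56884541]
top 1336 [462.8 183.7] [24.7 23.3] 88.4
```

View pics/d1.png

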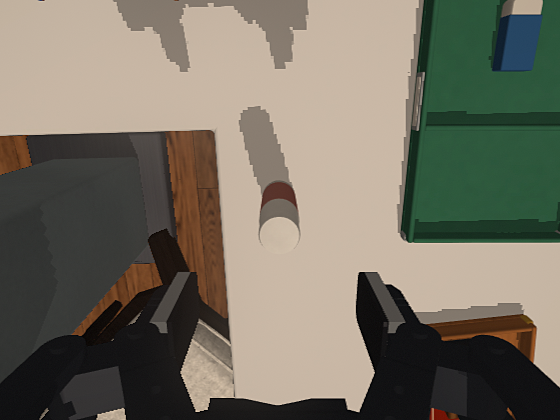

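```bash
python3 -m jog '[[[1,0,0],[0,0,0]],[[1,0,0],[0,0,0]],[[1,0,0],[0,0,0]],[[1,0,0],[0,0,0]],[[1,0,0],[0,0,0]],[[0.5,0,0],[0,0,0]],[[0.3,0,0],[0,0,0]],[[0,0,0],[0,0,0]],[[0,0,0],[0,0,0]]]'; python3 go.py; python3 -m jog '[[[0,0,0],[0,0,0]],[[0,0,0],[0,0,0]],[[0,0,0],[0,0,0]],[[0,0,0],[0,0,0]],[[0,0,0],[0,0,0]],[[0,0,0],[0,0,0]],[[0,0,0],[0,0,0]]]' 1 40; python3 go.py; python3 -m jog '[[[-0.5,0,0],[0,0,0]],[[-1,0,0],[0,0,0]],[[-1,0,0],[0,0,0]],[[-1,0,0],[0,0,0]],[[0,0,0],[0,0,0]],[[0,0,0],[0,0,0]]]'; python3 look.py d2;python3 go.py 627.9 192 122 -1.35
```

```text
clock: 46.52
tool_pos: [463.0, 183.6, 50.8]
eef_rot: [15.9, 89.9, 14.4]
contact_force: [0.2, 0.5, 0.4]
gripper_width: 64.1
t 46.52 pos [463.  183.6  50.8] j [ 14.  14. -30.  46.   0. 106.] w 64.1
tool x [ 0.001  0.    -1.   ] y [0.027 1.    0.   ] z [ 1.    -0.027  0.001]
clock: 47.4
tool_pos: [462.6, 183.5, 50.4]
eef_rot: [16.4, 90.0, 14.9]
contact_force: [-0.2, -0.6, 4.6]
gripper_width: 25.1
t 47.4 pos [462.6 183.5  50.4] j [ 14.  14. -30.  46.   0. 106.] w 25.1
tool x [ 0.001  0.    -1.   ] y [0.027 1.    0.   ] z [ 1.    -0.027  0.001]
clock: 48.15
tool_pos: [461.7, 183.2, 119.4]
eef_rot: [-164.8, 89.9, -166.3]
contact_force: [0.2, 0.7, 0.1]
gripper_width: 24.8
t 48.2 pos [461.4 183.1 119.1] j [ 14.   9. -27.  55.   0. 106.] w 25.2
tool x [-0.002 -0.    -1.   ] y [ 0.027  1.    -0.001] z [ 1.    -0.027 -0.002]
turn units [-0.03  -0.018  0.005] shift now-frame [-0.161  0.665  8.31 ] shift target-frame [-0.145  0.639  8.313]
```

View pics/d2.png

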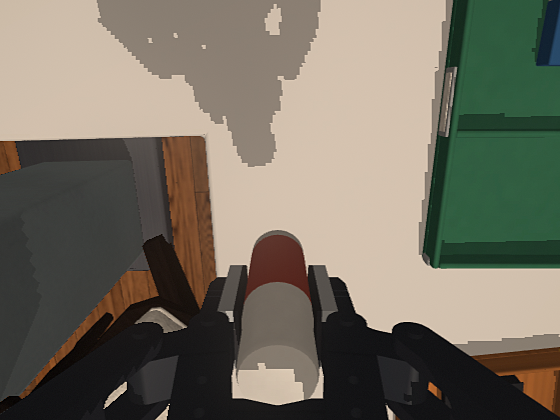

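```bash
python3 -m jog '[[[0,0.1,0.92],[0,0,0]],[[0,0.1,0.92],[0,0,0]],[[0,0.1,0.92],[0,0,0]],[[0,0.1,0.92],[0,0,0]],[[0,0.1,0.92],[0,0,0]],[[0,0.1,0.92],[0,0,0]],[[0,0.05,0.92],[0,0,0]],[[0,0,0.92],[0,0,0]],[[0,0,0.92],[0,0,0]],[[1,0,0],[0,0,0]],[[1,0,0],[0,0,0]],[[0.6,0,0],[0,0,0]]]';python3 -m jog '[[[0.2,0,0],[0,0,0]],[[0,0,0],[0,0,0]],[[0,0,0],[0,0,0]]]'; python3 look.py d3; python3 go.py 627.9 192 54.6 -1.35
```

```text
clock: 49.7
tool_pos: [625.6, 191.6, 64.8]
eef_rot: [-167.9, 89.7, -169.4]
contact_force: [1.1, -0.4, -0.4]
gripper_width: 25.4
clock: 50.08
tool_pos: [628.8, 192.2, 65.0]
eef_rot: [13.3, 89.9, 11.8]
contact_force: [-0.2, -0.7, -0.1]
gripper_width: 25.1
t 50.12 pos [628.9 192.2  65.1] j [ 11.  27.  -9.  54.   0. 103.] w 25.2
tool x [ 0.002  0.    -1.   ] y [0.027 1.    0.   ] z [ 1.    -0.027  0.002]
turn units [-0.029  0.017 -0.004] shift now-frame [ 0.526 -0.01  -0.052] shift target-frame [ 0.527 -0.009 -0.051]
```

View pics/d3.png

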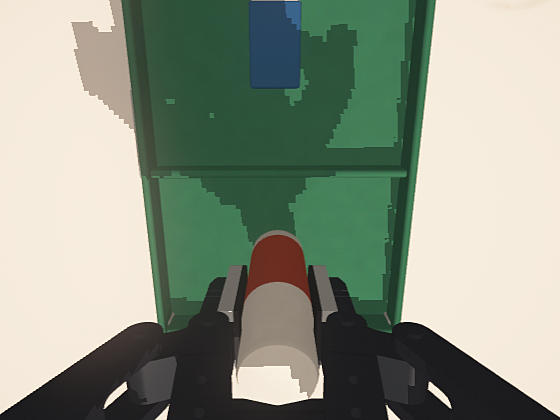

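```bash
python3 -m jog '[[[0.3,0,0],[0,0,0]],[[0.15,0,0],[0,0,0]],[[0.07,0,0],[0,0,0]],[[0,0,0],[0,0,0]],[[0,0,0],[0,0,0]]]'; python3 go.py 627.9 192 54.6 -1.35
```

```text
clock: 50.75
tool_pos: [628.1, 192.0, 54.4]
eef_rot: [-161.1, 90.0, -162.6]
contact_force: [-2.9, -0.3, 5.3]
gripper_width: 25.2
t 50.75 pos [628.1 192.   54.4] j [ 11.  27.  -9.  53.  -0. 103.] w 25.2
tool x [-0. -0. -1.] y [ 0.027  1.    -0.   ] z [ 1.    -0.027 -0.   ]
turn units [-0.029 -0.002  0.001] shift now-frame [-0.008  0.001 -0.009] shift target-frame [-0.008  0.001 -0.009]
```

In contact (5 N). Release and retreat.

```bash
python3 -m jog '[[[0,0,0],[0,0,0]],[[0,0,0],[0,0,0]],[[0,0,0],[0,0,0]],[[0,0,0],[0,0,0]],[[-0.5,0,0],[0,0,0]],[[-1,0,0],[0,0,0]],[[-1,0,0],[0,0,0]],[[-1,0,0],[0,0,0]],[[-1,0,0],[0,0,0]],[[-1,0,0],[0,0,0]],[[-1,0,0],[0,0,0]],[[-1,0,0],[0,0,0]]]' 0.25; python3 -m jog '[[[-1,-1,-1],[0,0,0]],[[-1,-1,-1],[0,0,0]],[[0,-1,-1],[0,0,0]],[[0,-1,-1],[0,0,0]],[[0,0,0],[0,0,0]],[[0,0,0],[0,0,0]]]'; python3 look.py e1; python3 look.py e2 side; python3 look.py e3 scene; python3 go.py; python3 - <<'E'
import cv2,numpy as np
b=cv2.imread('pics/e2.png')[110:330,90:380];c=cv2.imread('pics/e3.png')[130:290,200:420]
cv2.imwrite('pics/e2c.png',cv2.resize(b,None,fx=2.7,fy=2.7,interpolation=2));cv2.imwrite('pics/e3c.png',cv2.resize(c,None,fx=3.5,fy=3.5,interpolation=2))
E
```

```text
clock: 52.25
tool_pos: [628.4, 192.0, 206.0]
eef_rot: [11.8, 89.9, 10.3]
contact_force: [-0.2, -0.0, -0.7]
gripper_width: 64.2
clock: 53.0
tool_pos: [546.9, 114.4, 244.7]
eef_rot: [15.2, 89.9, 13.7]
contact_force: [-0.3, 0.2, 0.1]
gripper_width: 63.8
t 53.15 pos [546.9 114.6 244. ] j [  5.   9. -10.  71.   0.  97.] w 64.1
tool x [ 0.001  0.    -1.   ] y [0.026 1.    0.   ] z [ 1.    -0.026  0.001]
```

View pics/e1.png

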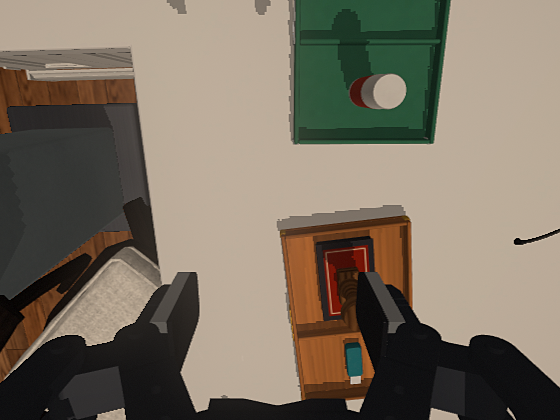

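View pics/e2c.png

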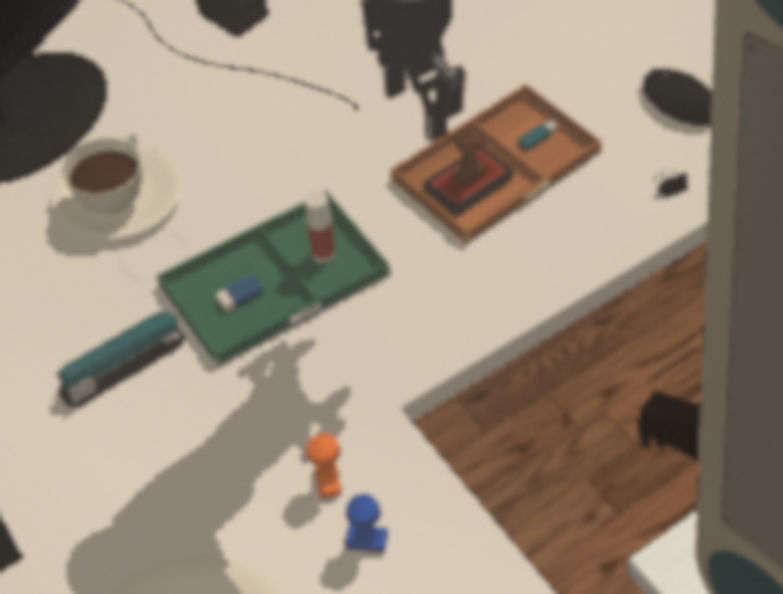

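View pics/e3c.png

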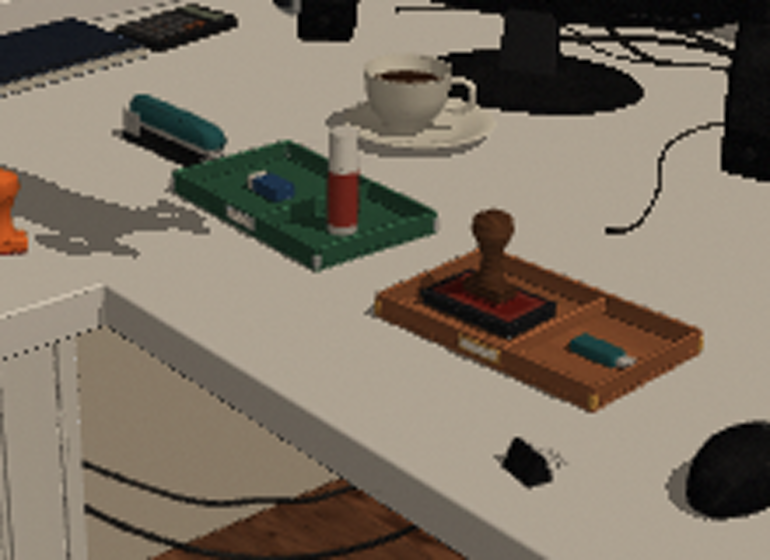

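All five items are where they should be: both upright items stand, and nothing touches the robot. Handing in.

```bash
python3 -c "
from bench import arm
print(arm.job_done())"
```

```text
the job is handed in; nothing more can be done
None
```

Both kits are made up, in the order asked, and I handed the job in at about 53 s of the 128 s allowed.

- **Brown tray:** the ink pad lies flat in the large compartment with the stamp standing upright on the middle of its lid. The memory stick lies flat in the small compartment.
- **Green tray:** the eraser lies flat in the large compartment and the glue stick stands upright in the small one.

The last wrist, side and scene pictures showed all five items in place, both upright ones still standing, and the gripper clear at 244 mm. The clip, mouse, stapler and the coloured look-alike stamps looked undisturbed.

The highest wrist force I saw was about 6 N. No check failed. The two measurements of the ink pad's position in the tray differed by about 1 mm, and I set the stamp down between them.

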